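Two-point check of a thickness-gauge probe on reference blocks

ROBOT

A 6-joint arm with a two-finger parallel gripper is mounted at the origin on a cart in front of the work surface, level with it; the furniture and walls round the work are solid. World frame = base frame: x ahead of the robot, y to its left, z up, the work surface at z = 0. Lengths are in mm, angles in rad, forces in N, time in s.
With the tool pointing down it reaches from about 350 to 875 mm from the base axis. Payload 4.2 kg.
Tool frame: the origin (TCP) lies at the very end of the fingers, on their centre line; the grasp point (between the pads) lies arm.hold_point_z behind it (arm.hold_point_z is the distance from the TCP to the grasp point, in mm); z points along the fingers, y is the direction in which the jaws open and shut (so a half turn about z gives the same grasp; the last joint's range is limited). The gripper opens to 85 mm and grips with 20 to 120 N. Pads are 22 mm wide; open, the fingers measure 114 mm over their backs; the gripper's body (76 mm by 85 mm) begins 54 mm behind the grasp point. The pads swing forward as they close: fully open they stand 13 mm farther back than shut.
Start: joints at [-0.88, 0.385, 0.008, 0, -1.194, -0.259], TCP at [261.578, -567.605, 195.512] pointing down, gripper open.
Joint ranges: [-3.14, 3.14], [-1.21, 2.06], [-1.07, 1.41], [-3.16, 2.05], [-2.99, -0.16], [-3.1, 3.1]. Speed limits (rad/s): [2.79, 2.79, 3.14, 3.14, 3.14, 3.14].

INTERFACE

Orientations are given as a unit quaternion [x, y, z, w].
In Python, from bench import arm gives the robot as it stands.
- The arm moves only by the tool step_arm, never from a script. Its argument "series" is a list of rows, each a list of 6 numbers: the shift along the world's x, y, z scaled (see below), then the turn, a rotation vector about the world's x, y, z scaled (see below). A call has 1 to 12 rows; each row is the pose to reach, as a shift and turn from the pose commanded when the call began; what a row does not reach only later rows make up. The controller multiplies each number of a shift by 400 mm and each number of a turn by pi/2 rad. A row lasts 1/12 s, in which the tool goes at most 41.7 mm and 7.16 degrees, less where a joint would pass 70% of its speed; a pose out of reach is approached as far as the arm can. A call with a number of a shift or a turn outside -1 to 1 is refused whole. A call with a gripper value outside its range is refused whole. "jaw" is the opening, from -1 (shut) to 1 (fully open), set as the call begins (left out, the last holds). The fingers move at their own pace and stop on an object; the grip force is fixed at half the most. Time passes only in rows, so rows that repeat a pose let the fingers close. It gives the time, the measured TCP pose, the force and the opening at its end, in the units of the state.
- arm.read_state(): the state, without advancing time (a new reading comes with each control period).
- arm.get_image(name): name is "side" or "top" or "wrist"; returns a dict with "image" (420x560x3 uint8, red, green, blue), "camera_matrix" (3x3 intrinsics, pixels), "world_from_camera" (4x4, takes a point from camera to world coordinates). Camera axes: x right, y up, looking along -z (the intrinsics and any distortion apply to the point x, -y, -z); pixel columns grow to the right and rows downward; lengths in mm; the calibration is good to about 2 mm. A picture is of the moment at which its call begins. There is no depth.
- arm.job_done(): hands the job in, once; it reports no verdict.
The state is a dict: "clock": time; "joints": joint angles; "joint_vel": joint speeds; "joint_efforts": joint torques, N m; "position": TCP position; "ee_rot": TCP orientation; "contact_force": force on the tool from outside, world axes, zero at the start; "wrist_torque": the same for the moment, N m; "gripper_width": finger opening in mm.
Only numpy, scipy, OpenCV 4.12 (cv2) and the standard library are available. Lean on these libraries where they do the work, as an engineer would, in place of code of your own. Each camera call takes 0.05 s, during which the arm holds its last target.

TASK

Check the paint-thickness probe: take it from its stand and, holding it upright, gently rest its sprung tip for about a second inside the ring marked on top of the lowest of the three round metal reference blocks, and then likewise on the tallest. Do not touch the middle-height block with the probe. Then put the probe back in its stand, standing upright on its collar, and leave the blocks and all the other things where they are.

Things in the scene. Friction and masses are not known exactly. Their poses are not given: they have to be found in the camera images.
- probe: Probe, 0.13 kg, starts upright in its stand. Origin on its axis at the underside of its round collar, z up along the handle. Grey square handle 22 x 22 mm, faces square to x and y, z = 5 to 71 mm (black button to 73); steel collar 38 mm across, z = 0 to 5; shaft 14 mm across down to z = -50; sprung stem 6 mm across, rounded end at z = -66 mm. Grip the handle about 45 mm above the collar.
- tip (a point): End point of the probe's sprung stem, on the probe's axis, 66 mm below the underside of the collar. The stem slides up into the shaft by at most 8 mm against a spring: it begins to give at 1 N, and takes about 4 N to push fully in.
- stand: Fixed grey stand for the probe on a dark steel base 90 x 90 x 8 mm; origin at the centre of the base's underside. A bridge 56 x 64 mm on two cheeks, its top at 80 mm, with an upright hole 24 mm across through the 14 mm thick bridge, on the stand's axis; below it the stand is open down to the base.
- stand_seat (a point): Centre of the stand's hole at the bridge's upper face, 80 mm above the worktop; the underside of the probe's collar rests here.
- block_low: Lowest reference block: loose round plain metal disc 50 mm across, 15 mm high, 0.23 kg; origin at the centre of its underside.
- block_low_mark (a point): Centre of the top of the lowest block: middle of the thin black ring, 16 mm across, marked there.
- block_mid: Middle-height block, not to be touched: loose round plain metal disc 50 mm across, 30 mm high, with a ring like the others; origin at the centre of its underside.
- block_tall: Tallest reference block: loose round plain metal block 50 mm across, 50 mm high, 0.77 kg; origin at the centre of its underside.
- block_tall_mark (a point): Centre of the top of the tallest block: middle of the thin black ring, 16 mm across, marked there.
- petri_1: Bystander: clear petri dish 62 mm across, 14 mm high; origin at the centre of its underside.
- jar_white: Bystander: white sample jar with a white screw lid, 58 mm across, 62 mm high; origin at the centre of its underside.
- usb_stick: Bystander: dark usb stick 52 x 18 x 8 mm, lying; origin at the centre of its underside.
- calculator: Bystander: pocket calculator 118 x 68 x 11 mm, lying; origin at the centre of its underside.
- spatula_1: Bystander: thin steel spatula 171 x 9 x 6 mm, lying; origin at the centre of its underside.
Things that resemble listed ones, but are neither listed nor needed, are in the scene too. What is shaped like the probe but red is not meant.

How it is judged:
By the outcome, as a careful person would: the job done as asked, in the order asked, and still so for the second after the job is handed in, with the robot touching nothing.
It also fails if it takes over 48 s, if anything falls off the work surface, if the arm or the gripper's body presses on something with over 40 N, if the wrist force passes 120 N, or if a joint passes its speed limit or range.

## Working session

There is one attempt and no reset: what is moved stays moved. The work goes in short steps, Python scripts to look and compute and a tool call to move; the robot and the scene stay as the last step left them, time stands still between calls to the robot, and variables do not carry over. Pictures are saved under pics/ and viewed, and the job is handed in when it is done.

Besides the shell and the picture viewer there is one more tool, called after "Emit:" as name(argument=value, ...) on one line, values as JSON. step_arm: Moves the arm, as the interface text tells. Shifts and turns lie within -1 to 1; 1 stands for 400 mm of shift or pi/2 rad of turn. Its arguments: {"type":"object","properties":{"series":{"type":"array","items":{"type":"array","items":{"type":"number","minimum":-1,"maximum":1}}},"jaw":{"type":"number"}},"required":["series"]}

```bash
ls; mkdir -p pics; python3 - <<'E'
from bench import arm
import cv2,json
print(arm.read_state(), arm.hold_point_z)
import pickle
d={}
for n in("side","top","wrist"):
    r=arm.get_image(n); d[n]=r
    cv2.imwrite(f"pics/{n}0.png",r["image"][:,:,::-1]); print(n,r["camera_matrix"],r["world_from_camera"],[k for k in r])
pickle.dump(d,open("d0.pkl","wb"))
E
```

```text
pics
{'clock': 0.0, 'joints': array([-8.80419705e-01,  3.85576464e-01,  6.58955307e-03, -4.93077229e-04,
       -1.19397795e+00, -2.58614385e-01]), 'joint_vel': array([ 0.00036478,  0.00035985,  0.00173555, -0.0003149 , -0.00022498,
       -0.00068337]), 'joint_efforts': array([-7.24026504e-04, -3.92289662e+01,  1.88403422e+01,  4.18628767e+00,
       -4.65114426e-03, -1.64909528e-05]), 'position': array([ 261.28231102, -567.02530247,  194.39632982]), 'ee_rot': array([-2.14119190e-01,  9.76806912e-01,  1.06917528e-03, -2.91563161e-04]), 'contact_force': array([0.70446391, 0.24710249, 0.3760357 ]), 'wrist_torque': array([-0.04670841, -0.04266215,  0.01005668]), 'gripper_width': 85.81368924955548} 18.700000000000003
side [[381.35783538   0.         277.30198556]
 [  0.         381.35783538 211.26261147]
 [  0.           0.           1.        ]] [[-8.46040630e-01  3.56996618e-01 -3.95940231e-01  2.95341926e+01]
 [-5.32978036e-01 -5.49349343e-01  6.43544647e-01  8.01987652e+02]
 [ 1.22337565e-02  7.55492366e-01  6.55043220e-01  8.25506550e+02]
 [ 0.00000000e+00  0.00000000e+00  0.000000
[... 270 characters left out ...]

 [-9.99794732e-01  9.94307602e-03 -1.76530407e-02  6.93840148e+01]
 [-1.67025027e-02  8.86966975e-02  9.95918632e-01  1.26118716e+03]
 [ 0.00000000e+00  0.00000000e+00  0.00000000e+00  1.00000000e+00]] ['image', 'camera_matrix', 'world_from_camera']
wrist [[294.18977863   0.         282.64665636]
 [  0.         294.18977863 207.85474773]
 [  0.           0.           1.        ]] [[-4.18656446e-01 -8.69814584e-01 -2.61054342e-01  1.94388728e+02]
 [ 9.08141170e-01 -4.00184144e-01 -1.23013277e-01 -5.96576292e+02]
 [ 2.52893393e-03 -2.88574497e-01  9.57454105e-01  3.73445050e+02]
 [ 0.00000000e+00  0.00000000e+00  0.00000000e+00  1.00000000e+00]] ['image', 'camera_matrix', 'world_from_camera']
```

View pics/top0.png

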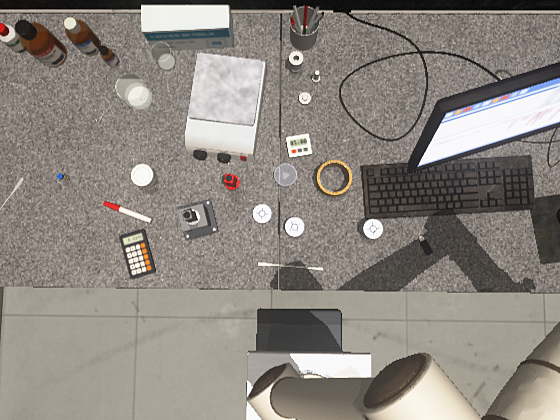

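View pics/side0.png

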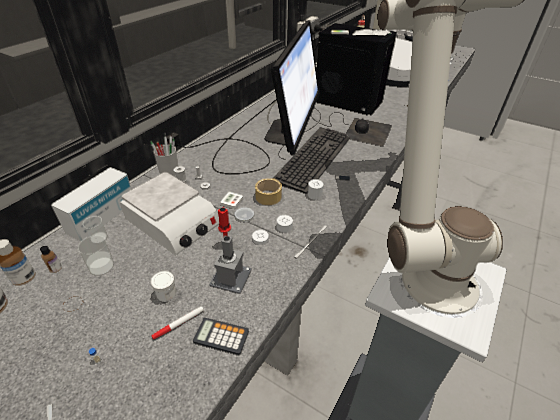

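View pics/wrist0.png

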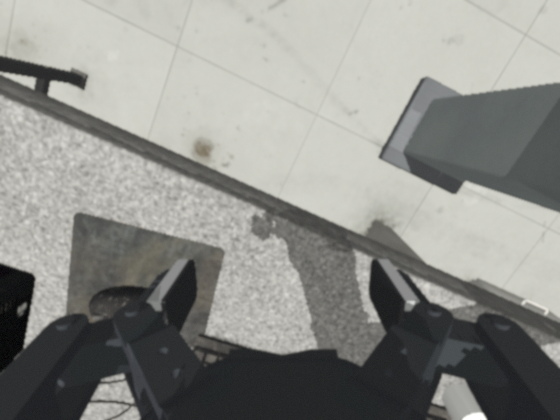

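```bash
python3 - <<'E'
import cv2,numpy as np
t=cv2.imread("pics/top0.png");s=cv2.imread("pics/side0.png")
a=cv2.resize(t[150:270,160:400],None,fx=3.3,fy=3.3,interpolation=cv2.INTER_CUBIC)
b=cv2.resize(s[170:300,200:340],None,fx=4.6,fy=4.6,interpolation=cv2.INTER_CUBIC)
cv2.imwrite("pics/tc.png",a);cv2.imwrite("pics/sc.png",b)
E
```

```text
(no output)
```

View pics/tc.png

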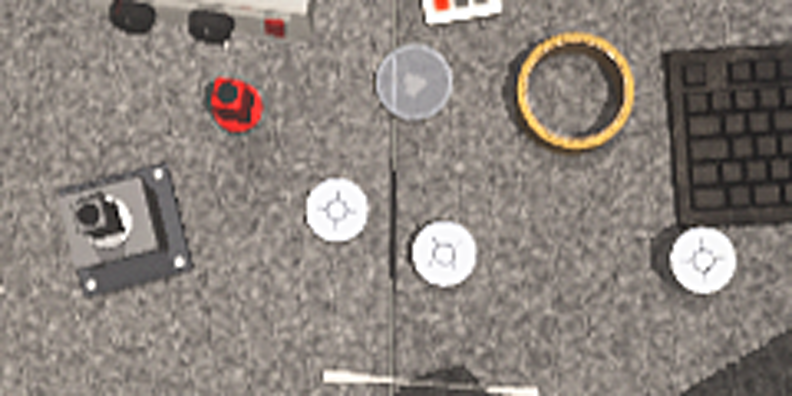

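View pics/sc.png

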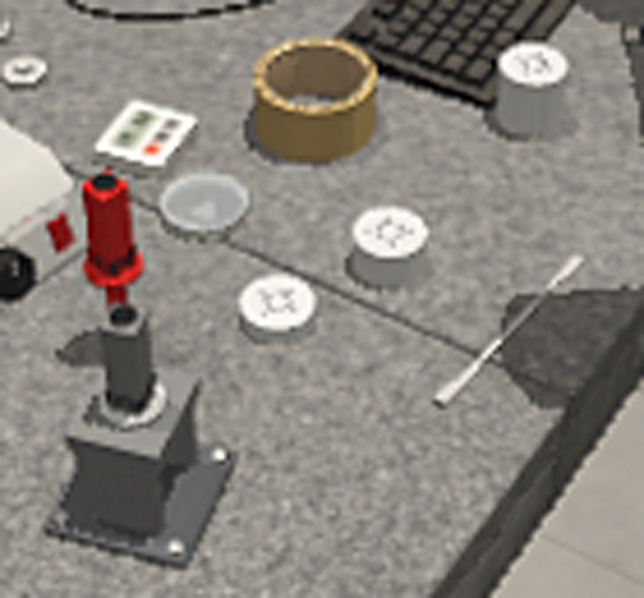

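```bash
cat > h.py <<'E'
import numpy as np,cv2
def ray(r,u,v):
    K=r["camera_matrix"];T=r["world_from_camera"]
    d=np.array([(u-K[0,2])/K[0,0],-(v-K[1,2])/K[1,1],-1.])
    return T[:3,3],T[:3,:3]@d
def atz(r,u,v,z):
    o,d=ray(r,u,v); return o+d*(z-o[2])/d[2]
def proj(r,p):
    K=r["camera_matrix"];T=r["world_from_camera"]
    c=T[:3,:3].T@(np.asarray(p,float)-T[:3,3])
    return np.array([K[0,0]*c[0]/-c[2]+K[0,2],K[1,1]*(-c[1])/-c[2]+K[1,2]])
E
python3 - <<'E'
import pickle,cv2,numpy as np
from h import *
d=pickle.load(open("d0.pkl","rb"))
for n,seeds in (("top",[(262,213,15),(295,227,30),(373,229,50)]),("side",[(260,236,15),(285,220,30),(316,184,50)])):
    im=d[n]["image"]; g=im.min(2)
    m=(g>190).astype(np.uint8); m=cv2.morphologyEx(m,cv2.MORPH_CLOSE,np.ones((5,5)))
    k,l,st,c=cv2.connectedComponentsWithStats(m)
    for u,v,z in seeds:
        i=l[v,u]; i=i or l[v,u+2]
        print(n,z,c[i],st[i],atz(d[n],*c[i],z))
a=d["top"]["image"][185:245,165:225,::-1];cv2.imwrite("pics/st.png",cv2.resize(a,None,fx=10,fy=10,interpolation=cv2.INTER_CUBIC))
a=d["side"]["image"][230:295,205:265,::-1];cv2.imwrite("pics/ss.png",cv2.resize(a,None,fx=9,fy=9,interpolation=cv2.INTER_CUBIC))
E
```

```text
top 15 [261.66433566 213.14685315] [253 204  19  19 286] [507.508429   127.83466363  15.        ]
top 30 [294.18855219 226.32323232] [285 217  19  20 297] [473.15366191  43.14633205  30.        ]
top 50 [372.68831169 228.29220779] [363 219  20  20 308] [ 469.12021963 -153.90898362   50.        ]
side 15 [259.83783784 235.26351351] [252 230  16  12 148] [504.68739614 128.17385067  15.        ]
side 30 [284.28467153 219.91970803] [277 215  16  11 137] [470.3324562   43.34190458  30.        ]
side 50 [315.46391753 183.53608247] [309 180  14   8  97] [ 466.21924127 -152.12267334   50.        ]
```

View pics/st.png

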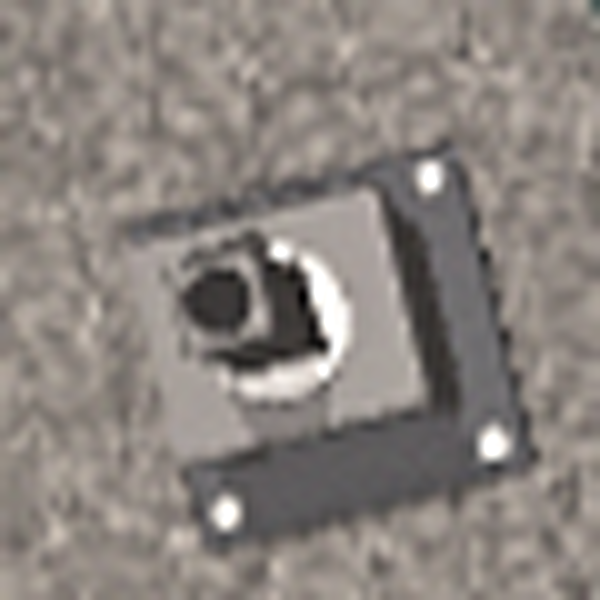

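View pics/ss.png

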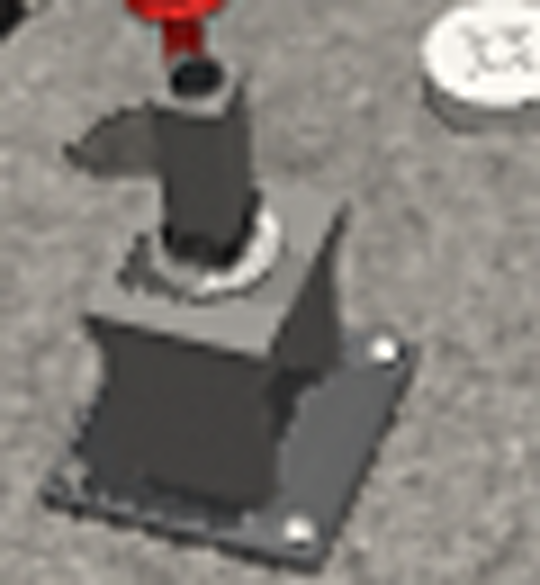

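```bash
python3 - <<'E'
import pickle
from h import *
d=pickle.load(open("d0.pkl","rb"));t,s=d["top"],d["side"]
f=lambda x,o,k:o+(x+.5)/k-.5
T=lambda x,y,z:atz(t,f(x,165,10),f(y,185,10),z).round(1)
S=lambda x,y,z:atz(s,f(x,205,9),f(y,230,9),z).round(1)
print("button",T(217,299,153),S(197,75,153))
print("bolts top",T(430,177,9),T(492,443,9),T(226,513,9), "mid of diag",(T(430,177,9)+T(226,513,9))/2)
print("bolts side",S(384,349,9),S(298,530,9))
print("base corners",[T(*c,8) for c in((452,143),(533,462),(215,548))])
print("bridge corners",[T(*c,80) for c in((375,188),(432,408),(185,465))],[S(*c,80) for c in((348,203),(272,357),(88,312))])
print("collar", T(280,325,85),S(215,245,85))
# predicted
E
```

```text
button [491.1 296.6 153. ] [488.2 295.7 153. ]
bolts top [535.3 270.9   9. ] [465.5 253.    9. ] [446.5 322.2   9. ] mid of diag [490.9  296.55   9.  ]
bolts side [464.  250.7   9. ] [444.9 320.7   9. ]
base corners [array([544.5, 265.5,   8. ]), array([460.7, 242.2,   8. ]), array([437.3, 325.1,   8. ])]
bridge corners [array([524.9, 273.1,  80. ]), array([470.4, 257.6,  80. ]), array([455.7, 318.4,  80. ])] [array([467.8, 258.8,  80. ]), array([451. , 318.1,  80. ]), array([505.1, 333.1,  80. ])]
collar [490.2 294.8  85. ] [487.4 296.6  85. ]
```

Emit:
step_arm(series=[[0.42,1,0.16,0,0,-0.11],[0.42,1,0.16,0,0,-0.11],[0.42,1,0.16,0,0,-0.11],[0.42,1,0.16,0,0,-0.11],[0.42,1,0.16,0,0,-0.11],[0.42,1,0.16,0,0,-0.11],[0.42,1,0.16,0,0,-0.11],[0.42,1,0.16,0,0,-0.11],[0.42,1,0.16,0,0,-0.11],[0.42,1,0.16,0,0,-0.11],[0.42,1,0.16,0,0,-0.11],[0.42,1,0.16,0,0,-0.11]], jaw=1)

```text
clock: 1.15
position: [431.3, -164.5, 260.4]
ee_rot: [-0.132, 0.991, -0.0, 0.001]
contact_force: [0.2, -0.6, 0.5]
gripper_width: 85.5
```

```bash
cat > snap.py <<'E'
import sys,pickle,cv2
from bench import arm
n,o=sys.argv[1:3]
r=arm.get_image(n);pickle.dump(r,open(o+".pkl","wb"));cv2.imwrite("pics/"+o+".png",r["image"][:,:,::-1])
s=arm.read_state()
for k in("clock","position","ee_rot","contact_force","wrist_torque","gripper_width","joints"):print(k,s[k].round(4) if hasattr(s[k],"round") else s[k])
E
python3 snap.py wrist w1
```

```text
clock 1.2
position [ 430.3127 -165.7639  259.7839]
ee_rot [-1.312e-01  9.914e-01  1.000e-04  4.000e-04]
contact_force [ 0.1632 -0.4073  0.1085]
wrist_torque [-0.0146  0.0389  0.033 ]
gripper_width 85.43173710118639
joints [-1.4000e-02  5.5800e-02 -2.6070e-01 -2.0000e-04 -1.2535e+00 -1.2936e+00]
```

View pics/w1.png

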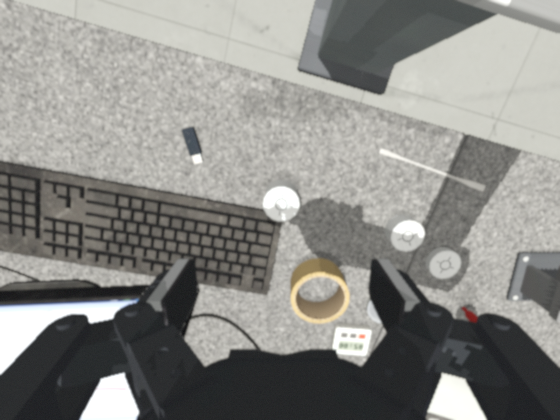

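```bash
python3 - <<'E'
import pickle,cv2
from h import *
r=pickle.load(open("w1.pkl","rb"))
a=r["image"][180:285,250:470,::-1];cv2.imwrite("pics/w1c.png",cv2.resize(a,None,fx=3.6,fy=3.6,interpolation=cv2.INTER_CUBIC))
print(r["world_from_camera"].round(3))
for p in((506,128,15),(472,43,30),(467.7,-153,50)):print(proj(r,p))
E
```

```text
[[-2.62000e-01 -9.23000e-01 -2.81000e-01  3.59563e+02]
 [ 9.65000e-01 -2.50000e-01 -7.60000e-02 -1.82068e+02]
 [ 0.00000e+00 -2.91000e-01  9.57000e-01  4.39068e+02]
 [ 0.00000e+00  0.00000e+00  0.00000e+00  1.00000e+00]]
[445.82472717 263.83737581]
[408.18923054 235.40183083]
[282.46737535 203.48229382]
```

View pics/w1c.png

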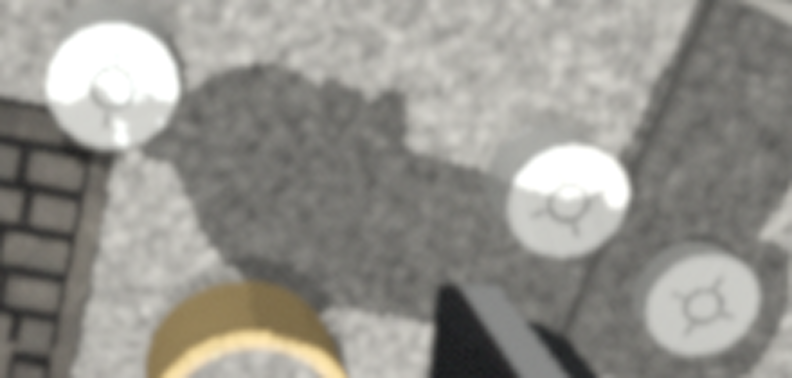

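Emit:
step_arm(series=[[0.15,0.95,0,0,0,0],[0.15,0.95,0,0,0,0],[0.15,0.95,0,0,0,0],[0.15,0.95,0,0,0,0],[0.15,0.95,0,0,0,0],[0.15,0.95,0,0,0,0],[0.15,0.95,0,0,0,0],[0.15,0.95,0,0,0,0],[0.15,0.95,0,0,0,0],[0.15,0.95,0,0,0,0],[0.15,0.95,0,0,0,0],[0.15,0.95,0,0,0,0]])

```text
clock: 2.2
position: [489.4, 211.8, 258.6]
ee_rot: [-0.129, 0.992, -0.001, -0.001]
contact_force: [-0.4, -0.3, -0.3]
gripper_width: 85.5
```

Emit:
step_arm(series=[[0,0.1,0,0,0,0],[0,0.18,0,0,0,0],[0,0.21,0,0,0,0],[0,0.21,0,0,0,0],[0,0.21,0,0,0,0]])

```text
clock: 2.62
position: [489.5, 295.0, 259.3]
ee_rot: [-0.129, 0.992, -0.0, -0.0]
contact_force: [-0.0, -1.0, 0.2]
gripper_width: 85.5
```

```bash
python3 snap.py wrist w2; python3 - <<'E'
import pickle
from h import *
r=pickle.load(open("w2.pkl","rb"))
print(proj(r,(490,296,153)),proj(r,(490,296,85)),proj(r,(490,296,80)),r["world_from_camera"].round(3))
E
```

```text
clock 2.6667
position [489.5766 294.6062 259.5547]
ee_rot [-1.284e-01  9.917e-01 -3.000e-04 -3.000e-04]
contact_force [ 0.0344 -0.8741  0.1159]
wrist_torque [-0.0221 -0.0043  0.021 ]
gripper_width 85.30837537797046
joints [ 0.8252  0.2555 -0.0185  0.     -1.2976 -2.1385]
[281.80002302 196.64283155] [281.97235926 182.67179882] [281.9825999  181.84160598] [[-2.56000e-01 -9.26000e-01 -2.78000e-01  4.18250e+02]
 [ 9.67000e-01 -2.45000e-01 -7.30000e-02  2.78009e+02]
 [-0.00000e+00 -2.88000e-01  9.58000e-01  4.38280e+02]
 [ 0.00000e+00  0.00000e+00  0.00000e+00  1.00000e+00]]
```

View pics/w2.png

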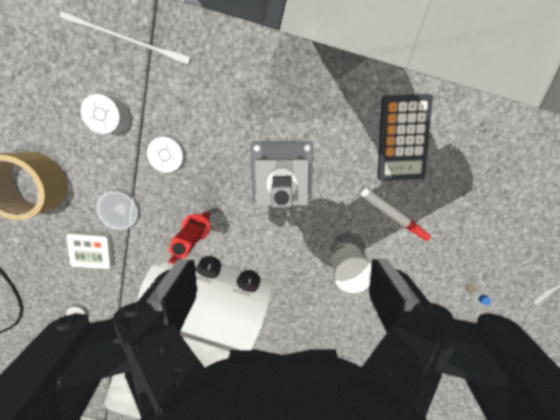

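```bash
python3 - <<'E'
import pickle,cv2
r=pickle.load(open("w2.pkl","rb"))
a=r["image"][130:220,240:325,::-1];cv2.imwrite("pics/w2c.png",cv2.resize(a,None,fx=6.6,fy=6.6,interpolation=cv2.INTER_CUBIC))
E
```

```text
(no output)
```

View pics/w2c.png

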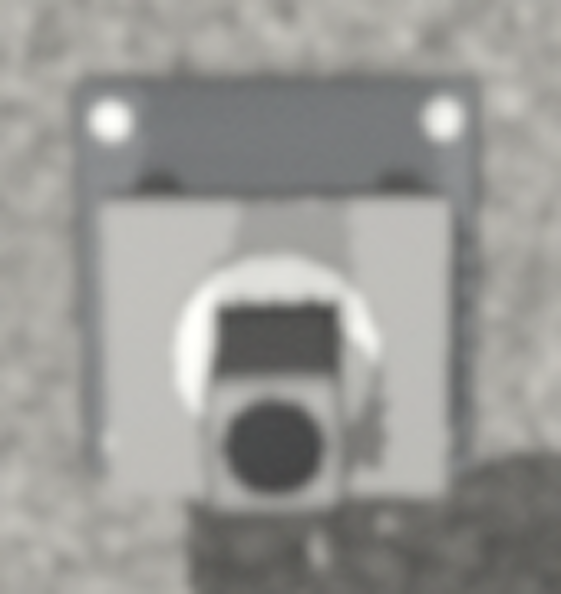

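Emit:
step_arm(series=[[0.002,0.002,-0.05,0,0,0],[0.002,0.002,-0.11,0,0,0],[0.002,0.002,-0.17,0,0,0],[0.002,0.002,-0.23,0,0,0],[0.002,0.002,-0.29,0,0,0],[0.002,0.002,-0.34,0,0,0],[0.002,0.002,-0.37,0,0,0],[0.002,0.002,-0.384,0,0,0],[0.002,0.002,-0.384,0,0,0],[0.002,0.002,-0.384,0,0,0]])

```text
clock: 3.5
position: [491.0, 296.5, 106.8]
ee_rot: [-0.129, 0.992, 0.0, 0.001]
contact_force: [0.4, -0.4, 0.9]
gripper_width: 85.3
```

```bash
python3 snap.py side s3; python3 - <<'E'
import pickle,cv2
r=pickle.load(open("s3.pkl","rb"))
a=r["image"][180:310,160:300,::-1];cv2.imwrite("pics/s3c.png",cv2.resize(a,None,fx=4.5,fy=4.5,interpolation=cv2.INTER_CUBIC))
E
```

```text
clock 3.55
position [491.2148 297.0445 107.2773]
ee_rot [-1.289e-01  9.917e-01  6.000e-04  1.000e-03]
contact_force [0.0191 0.5948 1.1287]
wrist_torque [-0.0319  0.0652 -0.0039]
gripper_width 85.50425017096549
joints [ 8.2620e-01  3.7590e-01 -2.4480e-01  5.0000e-04 -9.4770e-01 -2.1389e+00]
```

View pics/s3c.png

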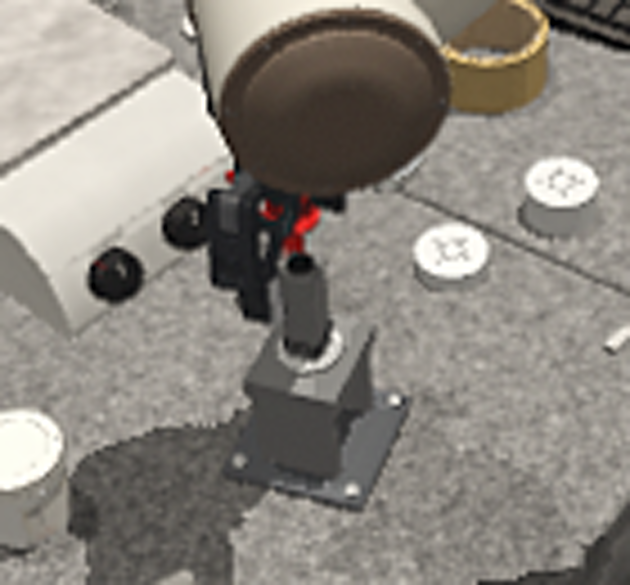

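```bash
python3 - <<'E'
import pickle,numpy as np
from h import *
r=pickle.load(open("s3.pkl","rb"))
c=lambda p:((proj(r,p)-[160,180]+.5)*4.5).round()
y=np.array([-.256,.967,0])
for n,p in(("tcp",(491,297,107)),("L",np.array([491,297,120])+43*y),("R",np.array([491,297,120])-43*y),("Ltop",np.array([491,297,160])+43*y),("btn",(490.5,295.5,153)),("red",(575,215,100))):print(n,c(p))
E
```

```text
tcp [302. 320.]
L [269. 358.]
R [329. 253.]
Ltop [263. 307.]
btn [298. 261.]
red [277. 193.]
```

```bash
python3 snap.py wrist w3;python3 - <<'E'
import pickle
from h import *
r=pickle.load(open("w3.pkl","rb"))
print(proj(r,(490.5,295.5,153)),proj(r,(490.5,295.5,85)),proj(r,(491,297,107)))
print(r["world_from_camera"].round(3))
E
```

```text
clock 3.6
position [491.2032 297.3241 107.37  ]
ee_rot [-1.289e-01  9.917e-01  7.000e-04  1.100e-03]
contact_force [ 0.1698 -0.3882  0.6429]
wrist_torque [ 0.0196 -0.0178 -0.0089]
gripper_width 85.53357434599793
joints [ 8.265e-01  3.759e-01 -2.446e-01  4.000e-04 -9.477e-01 -2.139e+00]
[276.68004348 269.18154709] [278.39131171 223.25429687] [279.98916004 235.94523829]
[[-2.56000e-01 -9.25000e-01 -2.81000e-01  4.19458e+02]
 [ 9.67000e-01 -2.45000e-01 -7.50000e-02  2.79651e+02]
 [ 1.00000e-03 -2.91000e-01  9.57000e-01  2.86014e+02]
 [ 0.00000e+00  0.00000e+00  0.00000e+00  1.00000e+00]]
```

View pics/w3.png

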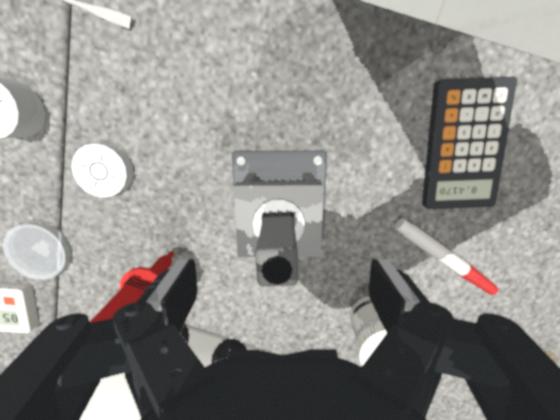

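```bash
python3 - <<'E'
import pickle,numpy as np
from h import *
r=pickle.load(open("w3.pkl","rb"))
y=np.array([-.256,.967,0]);x=np.array([-.967,-.256,0])
t=np.array([491.2,297.3,107.4])
for dz in(0,13,19,30,50):
  print(dz,[proj(r,t+[0,0,dz]+s*43*y+a*11*x).round() for s in(1,-1) for a in(-1,1)])
E
```

```text
0 [array([345., 252.]), array([347., 221.]), array([216., 252.]), array([213., 221.])]
13 [array([349., 261.]), array([352., 228.]), array([211., 261.]), array([209., 228.])]
19 [array([352., 266.]), array([354., 232.]), array([209., 266.]), array([206., 232.])]
30 [array([356., 275.]), array([359., 239.]), array([204., 275.]), array([201., 239.])]
50 [array([365., 295.]), array([369., 255.]), array([194., 295.]), array([190., 255.])]
```

```bash
python3 - <<'E'
import pickle,cv2
r=pickle.load(open("s3.pkl","rb"))
a=r["image"][200:270,190:270,::-1];cv2.imwrite("pics/s3d.png",cv2.resize(a,None,fx=8,fy=8,interpolation=cv2.INTER_CUBIC))
r=pickle.load(open("w3.pkl","rb"))
a=r["image"][240:380,60:500,::-1];cv2.imwrite("pics/w3d.png",cv2.resize(a,None,fx=1.8,fy=1.8,interpolation=cv2.INTER_CUBIC))
E
```

```text
(no output)
```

View pics/s3d.png

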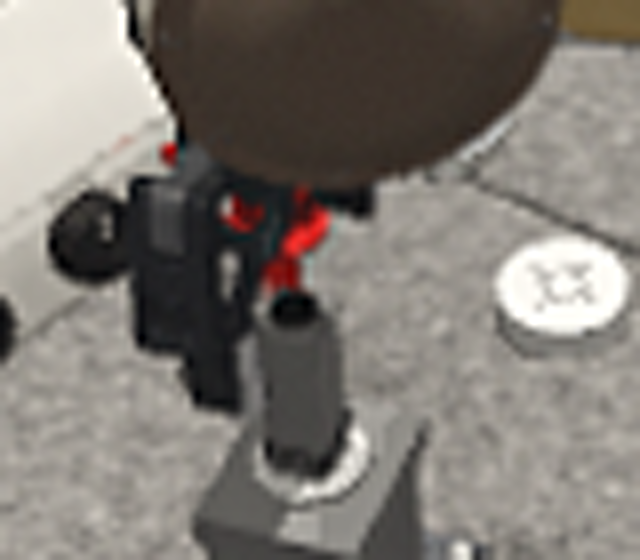

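View pics/w3d.png

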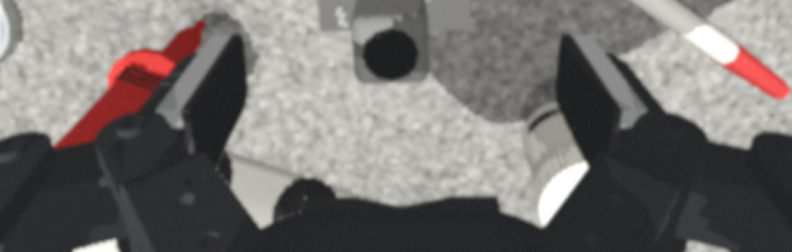

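Emit:
step_arm(series=[[0,-0.004,0,0,0,0],[0,-0.004,0,0,0,0],[0,-0.004,0,0,0,0],[0,-0.004,0,0,0,0],[0,-0.004,0,0,0,0],[0,-0.004,0,0,0,0]], jaw=-0.05)

```text
clock: 4.1
position: [490.3, 295.7, 106.0]
ee_rot: [-0.129, 0.992, 0.0, 0.0]
contact_force: [-0.5, -0.8, 0.4]
gripper_width: 40.6
```

```bash
python3 snap.py side s4; python3 snap.py wrist w4; python3 - <<'E'
import pickle,cv2,numpy as np
r=pickle.load(open("s4.pkl","rb"))
a=r["image"][200:270,190:270,::-1]
r=pickle.load(open("w4.pkl","rb"))
b=r["image"][180:390,90:480,::-1]
cv2.imwrite("pics/s4d.png",cv2.resize(a,None,fx=8,fy=8,interpolation=cv2.INTER_CUBIC))
cv2.imwrite("pics/w4d.png",cv2.resize(b,None,fx=2,fy=2,interpolation=cv2.INTER_CUBIC))
E
```

```text
clock 4.15
position [490.3605 295.6444 105.8976]
ee_rot [-0.1292  0.9916 -0.     -0.    ]
contact_force [ 0.8619 -0.2008 -0.0696]
wrist_torque [-0.0129 -0.0201 -0.0917]
gripper_width 40.477421539046084
joints [ 0.8254  0.3764 -0.248   0.     -0.9465 -2.1371]
clock 4.2
position [490.3416 295.6353 105.8644]
ee_rot [-0.1292  0.9916 -0.     -0.    ]
contact_force [0.8002 0.1721 0.4922]
wrist_torque [0.0055 0.0304 0.0177]
gripper_width 40.580803482027456
joints [ 0.8254  0.3764 -0.248  -0.     -0.9465 -2.1371]
```

View pics/s4d.png

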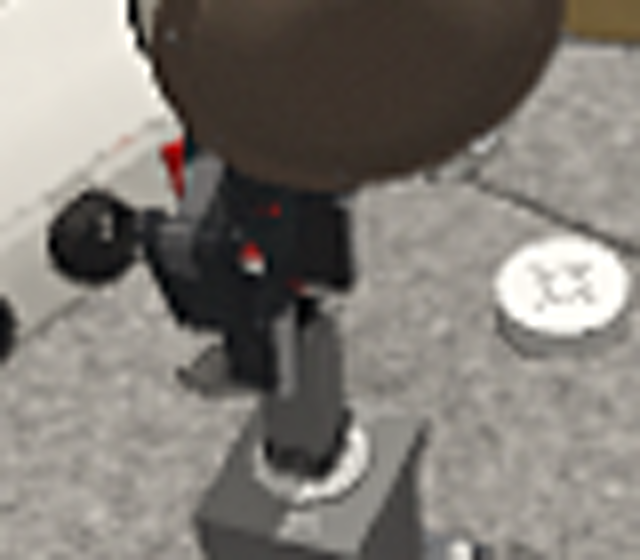

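View pics/w4d.png

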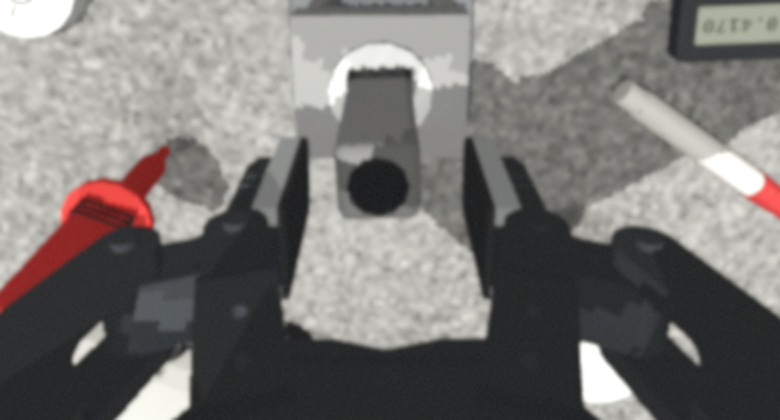

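```bash
python3 - <<'E'
import pickle,numpy as np
from h import *
y=np.array([-.256,.967,0]);x=np.array([-.967,-.256,0])
t=np.array([490.4,295.6,106])
for n,f in(("s4",lambda p:(p-[190,200]+.5)*8),("w4",lambda p:(p-[90,180]+.5)*2)):
  r=pickle.load(open(n+".pkl","rb"))
  for dz in(0,5,13,20,30,40,50):
    print(n,dz,[f(proj(r,t+[0,0,dz]+s*yy*y+a*11*x)).round() for s,yy in((1,20.2),(1,30),(-1,20.2)) for a in(-1,1)])
E
```

```text
s4 0 [array([244., 445.]), array([308., 461.]), array([231., 467.]), array([296., 483.]), array([294., 357.]), array([357., 373.])]
s4 5 [array([243., 434.]), array([307., 450.]), array([230., 456.]), array([295., 472.]), array([293., 347.]), array([356., 362.])]
s4 13 [array([240., 417.]), array([305., 433.]), array([228., 439.]), array([293., 455.]), array([291., 329.]), array([355., 345.])]
s4 20 [array([239., 401.]), array([304., 417.]), array([226., 423.]), array([291., 439.]), array([290., 314.]), array([353., 329.])]
s4 30 [array([236., 379.]), array([301., 395.]), array([223., 401.]), array([289., 417.]), array([287., 292.]), array([351., 307.])]
s4 40 [array([233., 357.]), array([299., 373.]), array([220., 378.]), array([286., 395.]), array([285., 270.]), array([349., 285.])]
s4 50 [array([230., 334.]), array([296., 350.]), array([217., 356.]), array([284., 372.]), array([283., 247.]), array([347., 262.])]
w4 0 [array([442., 145.]), array([443.,  82.]), array([471., 145.]), array([474.,  82.]), array([320., 145.]), array([318.,  82.])]
w4 5 [array([443., 151.]), array([445.,  87.]), array([473., 151.]), array([476.,  88.]), array([318., 151.]), array([316.,  87.])]
w4 13 [array([445., 163.]), array([447.,  97.]), array([477., 163.]), array([480.,  97.]), array([315., 163.]), array([313.,  96.])]
w4 20 [array([448., 174.]), array([450., 105.]), array([480., 174.]), array([484., 105.]), array([313., 174.]), array([310., 105.])]
w4 30 [array([451., 190.]), array([454., 119.]), array([486., 190.]), array([490., 119.]), array([309., 190.]), array([306., 118.])]
w4 40 [array([455., 209.]), array([458., 134.]), array([492., 209.]), array([496., 134.]), array([304., 209.]), array([300., 134.])]
w4 50 [array([460., 231.]), array([463., 151.]), array([499., 231.]), array([504., 151.]), array([299., 231.]), array([295., 151.])]
```

Emit:
step_arm(series=[[0,0,-0.015,0,0,0],[0,0,-0.03,0,0,0],[0,0,-0.045,0,0,0],[0,0,-0.05,0,0,0],[0,0,-0.05,0,0,0]])

```text
clock: 4.62
position: [489.8, 295.1, 84.7]
ee_rot: [-0.129, 0.992, -0.001, -0.001]
contact_force: [0.5, 0.7, 0.3]
gripper_width: 40.5
```

Emit:
step_arm(series=[[0,0,-0.0025,0,0,0],[0,0,-0.005,0,0,0],[0,0,-0.0075,0,0,0],[0,0,-0.0075,0,0,0]])

```text
clock: 4.95
position: [490.4, 295.6, 82.9]
ee_rot: [-0.129, 0.992, 0.0, -0.0]
contact_force: [-0.4, 0.3, -0.3]
gripper_width: 40.5
```

Emit:
step_arm(series=[[0,0,-0.0025,0,0,0],[0,0,-0.0025,0,0,0]])

```text
clock: 5.12
position: [490.4, 295.6, 81.9]
ee_rot: [-0.129, 0.992, 0.0, -0.0]
contact_force: [0.0, 0.1, 0.5]
gripper_width: 40.5
```

Emit:
step_arm(series=[[0,0,-0.0025,0,0,0],[0,0,-0.005,0,0,0],[0,0,-0.005,0,0,0]])

```text
clock: 5.37
position: [490.2, 295.5, 79.7]
ee_rot: [-0.129, 0.992, -0.0, -0.0]
contact_force: [0.3, -0.4, 0.1]
gripper_width: 40.4
```

```bash
python3 snap.py side s5; python3 snap.py wrist w5; python3 - <<'E'
import pickle,cv2,numpy as np
r=pickle.load(open("s5.pkl","rb"))
a=r["image"][200:270,190:270,::-1]
r=pickle.load(open("w5.pkl","rb"))
b=r["image"][180:390,90:480,::-1]
a=cv2.resize(a,(480,420),interpolation=cv2.INTER_CUBIC);b=cv2.resize(b,(780,420),interpolation=cv2.INTER_CUBIC)[:,200:520]
cv2.imwrite("pics/c5.png",np.hstack([a,b]))
E
```

```text
clock 5.4167
position [490.29   295.5182  79.7614]
ee_rot [-1.291e-01  9.916e-01 -1.000e-04 -1.000e-04]
contact_force [-0.1225  0.0737  0.6623]
wrist_torque [ 0.0279 -0.0263  0.0397]
gripper_width 40.69630946198316
joints [ 0.8253  0.4055 -0.2782 -0.     -0.8874 -2.1371]
clock 5.4667
position [490.3572 295.5841  79.856 ]
ee_rot [-0.1292  0.9916 -0.     -0.    ]
contact_force [ 0.3014 -0.5742 -0.5063]
wrist_torque [ 0.0078 -0.0094 -0.0564]
gripper_width 40.520772456815
joints [ 0.8253  0.4054 -0.2781 -0.     -0.8874 -2.1371]
```

View pics/c5.png

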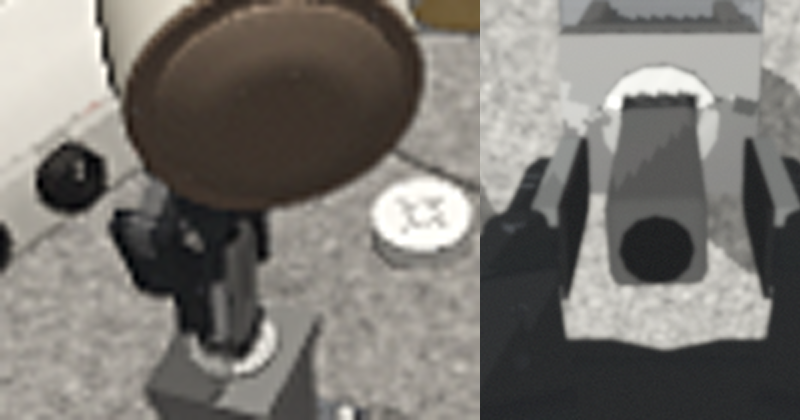

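Emit:
step_arm(series=[[0,0,0,0,0,0],[0,0,0,0,0,0],[0,0,0,0,0,0],[0,0,0,0,0,0],[0,0,0,0,0,0],[0,0,0,0,0,0],[0,0,0,0,0,0]], jaw=-1)

```text
clock: 6.05
position: [490.3, 295.5, 79.9]
ee_rot: [-0.129, 0.992, -0.0, -0.0]
contact_force: [-0.7, -1.1, 0.1]
gripper_width: 20.9
```

```bash
python3 snap.py side s6; python3 snap.py wrist w6; python3 - <<'E'
import pickle,cv2,numpy as np
r=pickle.load(open("s6.pkl","rb"))
a=r["image"][200:270,190:270,::-1]
r=pickle.load(open("w6.pkl","rb"))
b=r["image"][180:390,90:480,::-1]
a=cv2.resize(a,(480,420),interpolation=cv2.INTER_CUBIC);b=cv2.resize(b,(780,420),interpolation=cv2.INTER_CUBIC)[:,200:520]
cv2.imwrite("pics/c6.png",np.hstack([a,b]))
E
```

```text
clock 6.1
position [490.3209 295.4936  79.8807]
ee_rot [-1.291e-01  9.916e-01 -1.000e-04 -1.000e-04]
contact_force [-0.1578 -0.7407 -0.0885]
wrist_torque [-0.1697  0.0558 -0.0095]
gripper_width 21.269242844608932
joints [ 0.8253  0.4053 -0.2781  0.     -0.8876 -2.1371]
clock 6.15
position [490.3052 295.5021  79.8912]
ee_rot [-1.291e-01  9.916e-01 -1.000e-04 -1.000e-04]
contact_force [-0.0895 -0.8811 -0.627 ]
wrist_torque [-0.1852  0.0506  0.0308]
gripper_width 21.15089568491375
joints [ 0.8253  0.4053 -0.2781  0.     -0.8876 -2.1371]
```

View pics/c6.png

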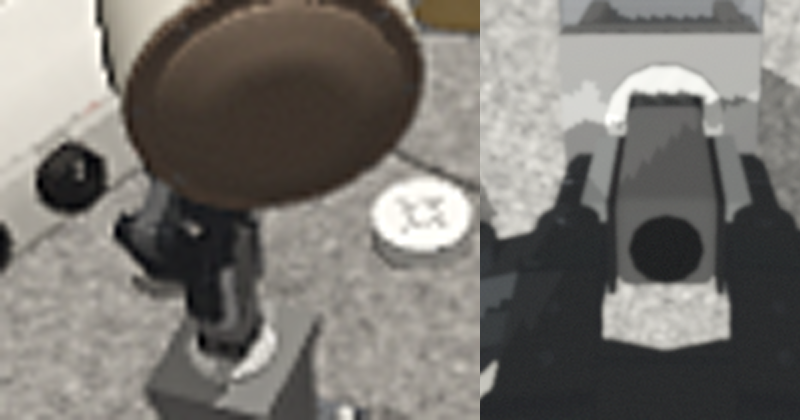

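Emit:
step_arm(series=[[0,-0.004,0.01,0,0,0],[0,-0.004,0.03,0,0,0],[0,-0.004,0.06,0,0,0],[0,-0.004,0.1,0,0,0],[0,-0.004,0.14,0,0,0],[0,-0.004,0.18,0,0,0],[0,-0.004,0.22,0,0,0],[0,-0.004,0.25,0,0,0],[0,-0.004,0.27,0,0,0],[0,-0.004,0.275,0,0,0],[0,-0.004,0.275,0,0,0]])

```text
clock: 7.07
position: [490.4, 294.2, 190.5]
ee_rot: [-0.129, 0.992, 0.0, 0.0]
contact_force: [-0.2, -0.4, -2.3]
gripper_width: 21.5
```

```bash
python3 snap.py side s7; python3 snap.py wrist w7; python3 - <<'E'
import pickle,cv2,numpy as np
r=pickle.load(open("s7.pkl","rb"))
a=r["image"][190:270,190:270,::-1]
r=pickle.load(open("w7.pkl","rb"))
b=r["image"][180:390,90:480,::-1]
a=cv2.resize(a,(420,420),interpolation=cv2.INTER_CUBIC);b=cv2.resize(b,(780,420),interpolation=cv2.INTER_CUBIC)[:,200:560]
cv2.imwrite("pics/c7.png",np.hstack([a,b]))
E
```

```text
clock 7.1167
position [490.0197 293.839  189.5569]
ee_rot [-1.290e-01  9.916e-01 -0.000e+00 -4.000e-04]
contact_force [-0.1607 -0.1173 -1.5465]
wrist_torque [-0.0016  0.0356  0.0255]
gripper_width 21.24782434894935
joints [ 8.2330e-01  2.9850e-01 -1.3550e-01 -5.0000e-04 -1.1373e+00 -2.1351e+00]
clock 7.1667
position [489.856  293.6561 189.0782]
ee_rot [-1.291e-01  9.916e-01 -3.000e-04 -7.000e-04]
contact_force [-0.5324 -0.1871 -2.1443]
wrist_torque [ 0.0022 -0.0035  0.0126]
gripper_width 21.33141853189822
joints [ 8.2330e-01  2.9900e-01 -1.3600e-01 -5.0000e-04 -1.1373e+00 -2.1351e+00]
```

View pics/c7.png

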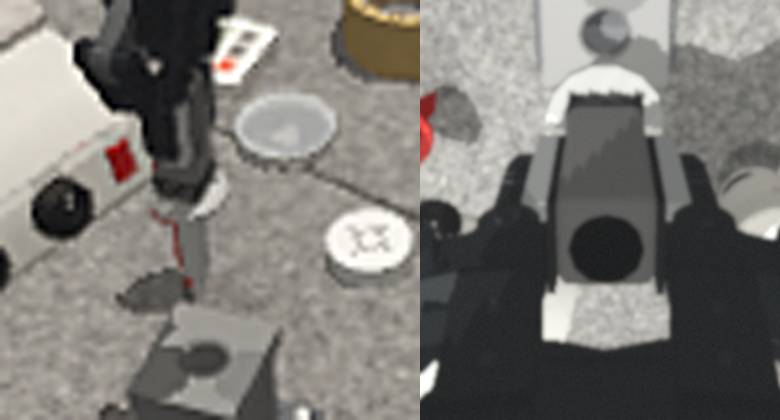

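```bash
python3 - <<'E'
import pickle
from h import *
r=pickle.load(open("w7.pkl","rb"))
print("hole",atz(r,282.2,195.7,80),"button",atz(r,282.2,303.75,262.2))
r=pickle.load(open("s7.pkl","rb"))
k=420/80
print("hole side",atz(r,190+207.5/k-.5,190+357.5/k-.5,80))
E
```

```text
hole [490.27314673 295.3273073   80.        ] button [490.18515932 295.4939835  262.2       ]
hole side [487.44174025 294.61351823  80.        ]
```

Emit:
step_arm(series=[[0.002,-0.02,0,0,0,0],[0.005,-0.06,0,0,0,0],[0.01,-0.12,-0.01,0,0,0],[0.015,-0.18,-0.03,0,0,0],[0.02,-0.24,-0.05,0,0,0],[0.03,-0.3,-0.07,0,0,0],[0.035,-0.35,-0.08,0,0,0],[0.038,-0.39,-0.09,0,0,0],[0.04,-0.41,-0.1,0,0,0],[0.04,-0.4175,-0.1,0,0,0],[0.04,-0.4175,-0.1,0,0,0],[0.04,-0.4175,-0.1,0,0,0]])

```text
clock: 8.17
position: [506.6, 127.2, 150.1]
ee_rot: [-0.129, 0.992, 0.0, 0.0]
contact_force: [-0.7, -0.1, -1.3]
gripper_width: 21.6
```

```bash
python3 snap.py side s8; python3 snap.py wrist w8; python3 - <<'E'
import pickle,cv2,numpy as np
r=pickle.load(open("s8.pkl","rb"))
a=r["image"][180:260,220:300,::-1]
r=pickle.load(open("w8.pkl","rb"))
b=r["image"][150:360,90:480,::-1]
a=cv2.resize(a,(420,420),interpolation=cv2.INTER_CUBIC);b=cv2.resize(b,(780,420),interpolation=cv2.INTER_CUBIC)[:,200:560]
cv2.imwrite("pics/c8.png",np.hstack([a,b]))
E
```

```text
clock 8.2167
position [506.6784 127.5656 150.2142]
ee_rot [-1.294e-01  9.916e-01  1.000e-04  4.000e-04]
contact_force [ 1.3193  0.0923 -1.7206]
wrist_torque [ 0.082   0.0077 -0.0612]
gripper_width 21.429375787018355
joints [ 5.5750e-01  2.5020e-01 -3.1020e-01  1.0000e-04 -1.0095e+00 -1.8687e+00]
clock 8.2667
position [506.6388 127.7539 150.2269]
ee_rot [-1.296e-01  9.916e-01  2.000e-04  4.000e-04]
contact_force [ 0.0753 -0.1785 -1.1097]
wrist_torque [ 0.062   0.05   -0.0053]
gripper_width 21.486565055921446
joints [ 0.5579  0.2502 -0.3102  0.     -1.0096 -1.8687]
```

View pics/c8.png

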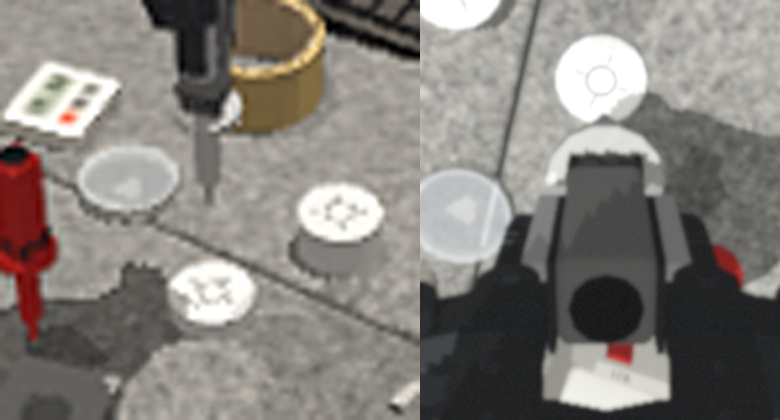

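```bash
python3 - <<'E'
import pickle
from h import *
r=pickle.load(open("w8.pkl","rb"))
print("mark",atz(r,280.25,189.75,15),"button",atz(r,282.75,303.75,223.1))
r=pickle.load(open("s8.pkl","rb"))
k=420/80;g=lambda x,y,z:atz(r,220+(x+.5)/k-.5,180+(y+.5)/k-.5,z)
print("mark",g(213,292,15),"tip",g(210,201,84.3))
E
```

```text
mark [507.50942073 126.96921543  15.        ] button [506.47298923 129.34675304 223.1       ]
mark [503.97254976 127.45870781  15.        ] tip [505.06417451 126.68418065  84.3       ]
```

Emit:
step_arm(series=[[0,-0.001,-0.01,0,0,0],[0,-0.001,-0.035,0,0,0],[0,-0.001,-0.065,0,0,0],[0,-0.001,-0.095,0,0,0],[0,-0.001,-0.12,0,0,0],[0,-0.001,-0.14,0,0,0],[0,-0.001,-0.152,0,0,0],[0,-0.001,-0.158,0,0,0],[0,-0.001,-0.16,0,0,0],[0,-0.001,-0.16,0,0,0]])

```text
clock: 9.1
position: [506.6, 126.7, 86.0]
ee_rot: [-0.129, 0.992, 0.0, 0.0]
contact_force: [0.1, -0.4, -1.2]
gripper_width: 21.2
```

```bash
python3 snap.py side s9; python3 - <<'E'
import pickle,cv2,numpy as np
r=pickle.load(open("s9.pkl","rb"))
a=r["image"][190:260,220:300,::-1]
cv2.imwrite("pics/c9.png",cv2.resize(a,None,fx=7,fy=7,interpolation=cv2.INTER_CUBIC))
E
```

```text
clock 9.15
position [506.7556 126.7763  86.2977]
ee_rot [-1.292e-01  9.916e-01  1.000e-04  4.000e-04]
contact_force [-0.1867  0.0438 -1.2254]
wrist_torque [-0.0424  0.0102  0.0034]
gripper_width 21.473323764718753
joints [ 5.5610e-01  3.2180e-01 -3.9380e-01  2.0000e-04 -8.5430e-01 -1.8679e+00]
```

View pics/c9.png

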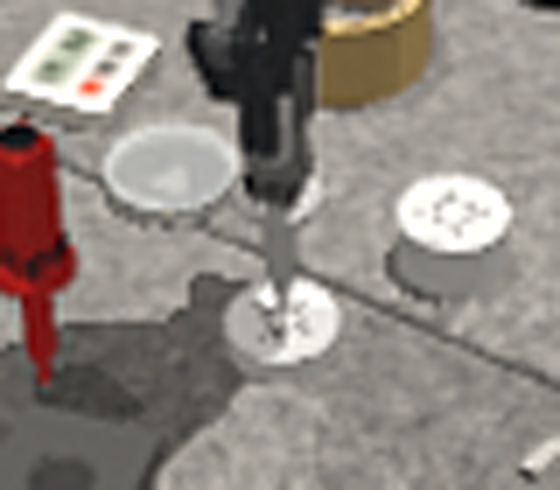

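Emit:
step_arm(series=[[0,0,-0.005,0,0,0],[0,0,-0.009,0,0,0],[0,0,-0.012,0,0,0],[0,0,-0.015,0,0,0],[0,0,-0.0175,0,0,0],[0,0,-0.02,0,0,0],[0,0,-0.02,0,0,0]])

```text
clock: 9.73
position: [506.5, 126.6, 78.0]
ee_rot: [-0.129, 0.992, -0.0, 0.0]
contact_force: [-0.2, 0.0, 0.8]
gripper_width: 21.4
```

```bash
python3 snap.py side s10; python3 - <<'E'
import pickle,cv2,numpy as np
r=pickle.load(open("s10.pkl","rb"))
a=r["image"][190:260,220:300,::-1]
cv2.imwrite("pics/c10.png",cv2.resize(a,None,fx=7,fy=7,interpolation=cv2.INTER_CUBIC))
E
```

```text
clock 9.7833
position [506.5039 126.6047  78.0496]
ee_rot [-1.292e-01  9.916e-01 -0.000e+00  1.000e-04]
contact_force [-0.8962 -0.5719 -0.6902]
wrist_torque [ 0.0534  0.1007 -0.0288]
gripper_width 21.117054234218468
joints [ 5.5610e-01  3.3220e-01 -4.0350e-01  2.0000e-04 -8.3490e-01 -1.8679e+00]
```

View pics/c10.png

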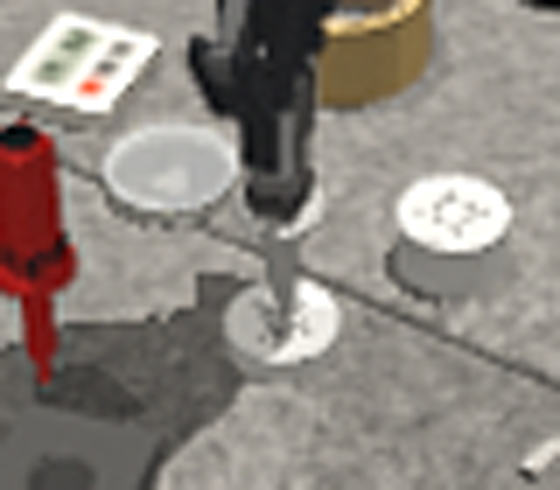

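Emit:
step_arm(series=[[0,0,-0.003,0,0,0],[0,0,-0.003,0,0,0],[0,0,-0.003,0,0,0]])

```text
clock: 10.03
position: [506.5, 126.6, 76.8]
ee_rot: [-0.129, 0.992, 0.0, 0.0]
contact_force: [-0.8, -0.4, 0.9]
gripper_width: 21.8
```

Emit:
step_arm(series=[[0,0,0,0,0,0],[0,0,0,0,0,0],[0,0,0,0,0,0]])

```text
clock: 10.28
position: [506.5, 126.6, 76.8]
ee_rot: [-0.129, 0.992, 0.0, 0.0]
contact_force: [0.1, -0.9, 1.1]
gripper_width: 21.6
```

Emit:
step_arm(series=[[0,0,0,0,0,0],[0,0,0,0,0,0],[0,0,0,0,0,0]])

```text
clock: 10.53
position: [506.4, 126.6, 76.7]
ee_rot: [-0.129, 0.992, 0.0, 0.0]
contact_force: [0.0, -0.7, -0.1]
gripper_width: 21.4
```

Emit:
step_arm(series=[[0,0,0,0,0,0],[0,0,0,0,0,0],[0,0,0,0,0,0]])

```text
clock: 10.78
position: [506.4, 126.6, 76.7]
ee_rot: [-0.129, 0.992, 0.0, 0.0]
contact_force: [-0.2, -0.2, 0.9]
gripper_width: 21.6
```

```bash
python3 snap.py wrist w11; python3 - <<'E'
import pickle,cv2,numpy as np
r=pickle.load(open("w11.pkl","rb"))
b=r["image"][150:360,150:430,::-1]
cv2.imwrite("pics/c11.png",cv2.resize(b,None,fx=2.5,fy=2.5,interpolation=cv2.INTER_CUBIC))
E
```

```text
clock 10.8333
position [506.4175 126.6209  76.7253]
ee_rot [-0.1292  0.9916  0.      0.    ]
contact_force [-0.6317  0.1553  1.1014]
wrist_torque [-0.07    0.0549  0.0546]
gripper_width 21.160756946282554
joints [ 0.5561  0.3339 -0.4051  0.     -0.8318 -1.8679]
```

View pics/c11.png

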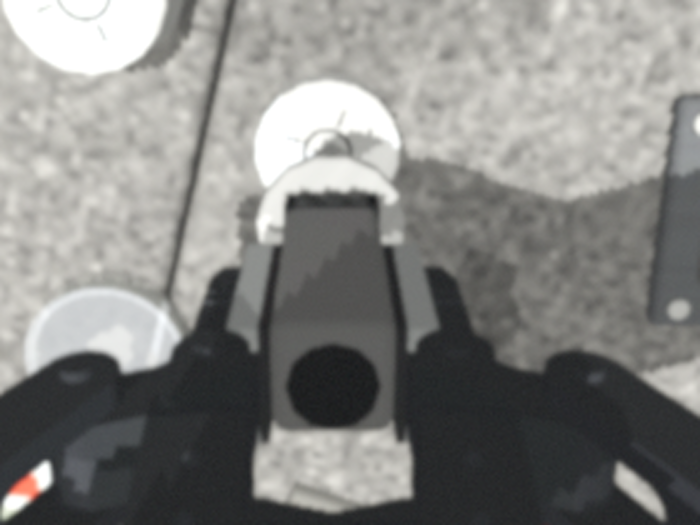

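Emit:
step_arm(series=[[0,0,0,0,0,0],[0,0,0,0,0,0]])

```text
clock: 11.0
position: [506.5, 126.6, 76.7]
ee_rot: [-0.129, 0.992, 0.0, 0.0]
contact_force: [0.2, -0.0, 1.2]
gripper_width: 21.2
```

Emit:
step_arm(series=[[0,0,0.006,0,0,0],[0,0,0.016,0,0,0],[0,0,0.04,0,0,0],[0,0,0.07,0,0,0],[0,0,0.11,0,0,0],[0,0,0.15,0,0,0],[0,0,0.19,0,0,0],[0,0,0.22,0,0,0],[0,0,0.24,0,0,0],[0,0,0.245,0,0,0],[0,0,0.245,0,0,0]])

```text
clock: 11.92
position: [506.3, 126.7, 175.2]
ee_rot: [-0.129, 0.992, 0.0, 0.0]
contact_force: [0.0, 0.2, -2.5]
gripper_width: 20.9
```

```bash
python3 - <<'E'
import pickle,cv2,numpy as np
d=pickle.load(open("d0.pkl","rb"))
a=d["side"]["image"][0:200,240:420,::-1];b=d["top"]["image"][40:240,380:560,::-1]
cv2.imwrite("pics/mon.png",np.hstack([cv2.resize(x,None,fx=2.2,fy=2.2,interpolation=cv2.INTER_CUBIC) for x in(a,b)]))
E
python3 snap.py top t12
```

```text
clock 11.9667
position [505.8795 126.4807 174.3699]
ee_rot [-1.290e-01  9.916e-01  0.000e+00 -4.000e-04]
contact_force [ 0.6363  0.3241 -2.0387]
wrist_torque [0.0426 0.0281 0.0111]
gripper_width 21.216097355963175
joints [ 5.5620e-01  2.2680e-01 -2.7560e-01 -5.0000e-04 -1.0692e+00 -1.8679e+00]
```

View pics/mon.png

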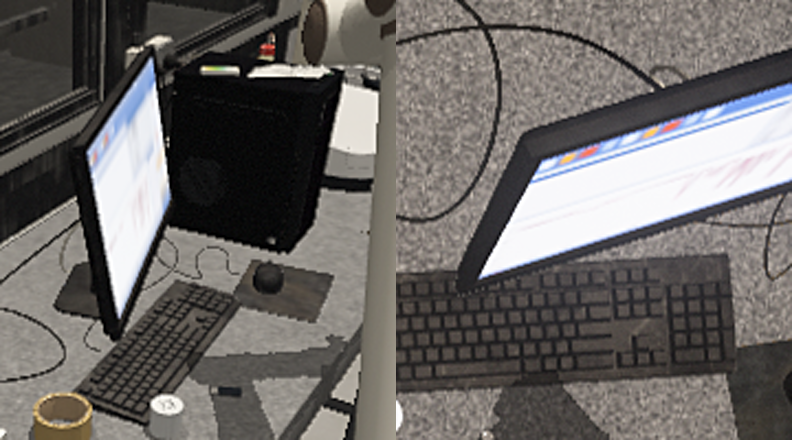

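View pics/t12.png

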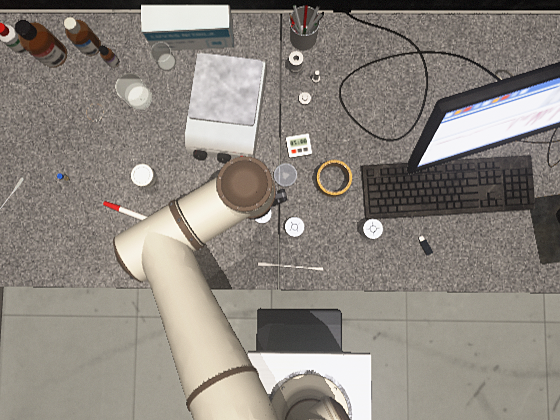

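Emit:
step_arm(series=[[-0.003,-0.02,0,0,0,0],[-0.008,-0.06,0,0,0,0],[-0.016,-0.12,0,0,0,0],[-0.026,-0.19,0,0,0,0],[-0.037,-0.27,0,0,0,0],[-0.048,-0.35,0,0,0,0],[-0.06,-0.43,0,0,0,0],[-0.07,-0.51,0,0,0,0],[-0.08,-0.58,0,0,0,0],[-0.088,-0.64,0,0,0,0],[-0.094,-0.68,0,0,0,0],[-0.097,-0.7025,0,0,0,0]])

```text
clock: 12.97
position: [466.1, -156.4, 173.7]
ee_rot: [-0.128, 0.992, 0.0, -0.001]
contact_force: [-0.7, 0.3, -1.6]
gripper_width: 21.0
```

Emit:
step_arm(series=[[0,0,-0.01,0,0,0],[0,0,-0.03,0,0,0],[0,0,-0.045,0,0,0],[0,0,-0.05,0,0,0],[0,0,-0.05,0,0,0]])

```text
clock: 13.38
position: [467.0, -153.6, 153.5]
ee_rot: [-0.13, 0.992, 0.0, -0.001]
contact_force: [0.8, -0.0, -1.3]
gripper_width: 21.3
```

```bash
python3 snap.py side s13; python3 snap.py wrist w13; python3 - <<'E'
import pickle,cv2,numpy as np
r=pickle.load(open("s13.pkl","rb"))
a=r["image"][140:220,270:350,::-1]
r=pickle.load(open("w13.pkl","rb"))
b=r["image"][150:360,90:480,::-1]
a=cv2.resize(a,(420,420),interpolation=cv2.INTER_CUBIC);b=cv2.resize(b,(780,420),interpolation=cv2.INTER_CUBIC)[:,200:560]
cv2.imwrite("pics/c13.png",np.hstack([a,b]))
E
```

```text
clock 13.4333
position [ 467.4637 -153.7292  154.1513]
ee_rot [-1.298e-01  9.915e-01  1.000e-04 -6.000e-04]
contact_force [-1.3000e-03  3.7710e-01 -1.9806e+00]
wrist_torque [ 0.0551 -0.0153  0.0197]
gripper_width 21.323954647434068
joints [ 0.013   0.1965 -0.3717  0.     -1.0038 -1.3235]
clock 13.4833
position [ 467.7701 -153.8464  154.5887]
ee_rot [-1.298e-01  9.915e-01 -1.000e-04 -1.000e-04]
contact_force [ 0.6861 -0.792  -1.7966]
wrist_torque [ 0.0111  0.0014 -0.0024]
gripper_width 21.06410881102485
joints [ 1.2900e-02  1.9610e-01 -3.7100e-01  2.0000e-04 -1.0039e+00 -1.3234e+00]
```

View pics/c13.png

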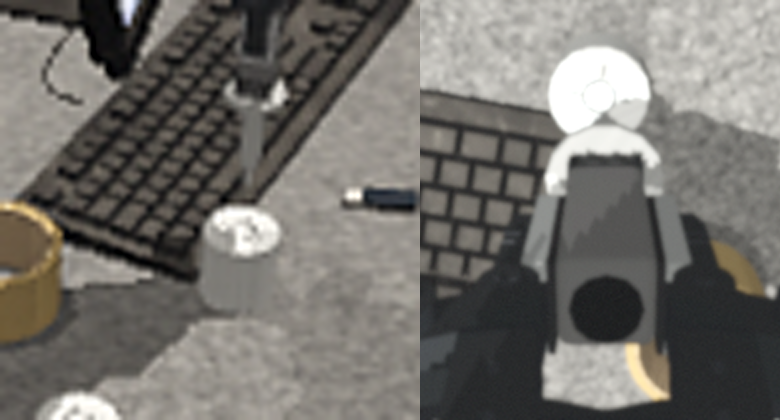

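```bash
python3 - <<'E'
import pickle
from h import *
r=pickle.load(open("w13.pkl","rb"))
print("mark",atz(r,279.25,197.75,50),"button",atz(r,282.75,303.75,227.6))
r=pickle.load(open("s13.pkl","rb"))
k=420/80;g=lambda x,y,z:atz(r,270+(x+.5)/k-.5,140+(y+.5)/k-.5,z)
print("mark",g(240.5,232,50),"tip",g(249,192,88.6))
E
```

```text
mark [ 469.0826487  -154.89512305   50.        ] button [ 467.03537262 -152.01056994  227.6       ]
mark [ 465.72501246 -150.76022203   50.        ] tip [ 459.22458229 -143.5048507    88.6       ]
```

```bash
python3 - <<'E'
import pickle,cv2
from h import *
r=pickle.load(open("s13.pkl","rb"));k=420/80
c=lambda p:((proj(r,p)-[270,140]+.5)*k).round(1)
print("tip",c((467.6,-153.8,88.3)),"collar",c((467.6,-153.8,154)),"mark",c((467.7,-154,50)))
a=r["image"][150:195,300:335,::-1];cv2.imwrite("pics/c13b.png",cv2.resize(a,None,fx=13,fy=13,interpolation=cv2.INTER_CUBIC))
E
```

```text
tip [245.3 180.7] collar [253.8  92.9] mark [240.6 229. ]
```

View pics/c13b.png

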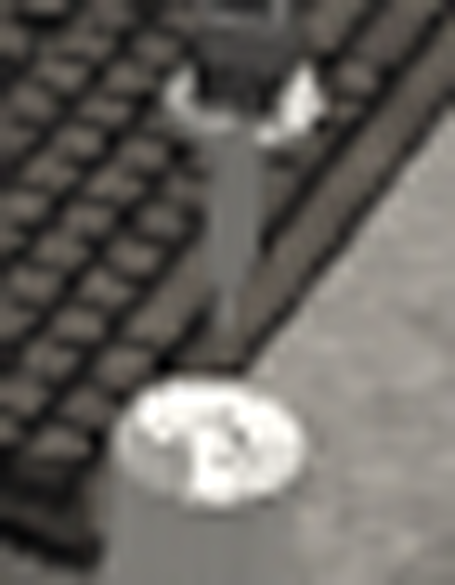

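Emit:
step_arm(series=[[0.002,-0.002,-0.008,0,0,0],[0.002,-0.002,-0.025,0,0,0],[0.002,-0.002,-0.045,0,0,0],[0.002,-0.002,-0.062,0,0,0],[0.002,-0.002,-0.075,0,0,0],[0.002,-0.002,-0.082,0,0,0],[0.002,-0.002,-0.084,0,0,0],[0.002,-0.002,-0.084,0,0,0]])

```text
clock: 14.15
position: [468.3, -155.3, 120.8]
ee_rot: [-0.129, 0.992, -0.0, -0.0]
contact_force: [0.2, 0.5, -0.9]
gripper_width: 21.5
```

```bash
python3 snap.py side s14; python3 snap.py wrist w14;  python3 - <<'E'
import pickle,cv2,numpy as np
r=pickle.load(open("s14.pkl","rb"))
a=r["image"][150:205,290:345,::-1]
r=pickle.load(open("w14.pkl","rb"))
b=r["image"][150:360,90:480,::-1]
a=cv2.resize(a,(420,420),interpolation=cv2.INTER_CUBIC);b=cv2.resize(b,(780,420),interpolation=cv2.INTER_CUBIC)[:,200:560]
cv2.imwrite("pics/c14.png",np.hstack([a,b]))
E
```

```text
clock 14.2
position [ 468.5174 -155.2851  121.1537]
ee_rot [-1.292e-01  9.916e-01 -1.000e-04  0.000e+00]
contact_force [ 0.7042  0.2667 -1.2652]
wrist_torque [-0.0021 -0.0067  0.0168]
gripper_width 21.579324297890004
joints [ 9.7000e-03  2.3450e-01 -4.1590e-01  2.0000e-04 -9.2030e-01 -1.3216e+00]
clock 14.25
position [ 468.6526 -155.274   121.349 ]
ee_rot [-1.291e-01  9.916e-01 -1.000e-04  3.000e-04]
contact_force [ 0.1669 -0.1949 -2.0739]
wrist_torque [ 0.0189  0.006  -0.0286]
gripper_width 21.6751523972121
joints [ 9.8000e-03  2.3420e-01 -4.1570e-01  2.0000e-04 -9.2030e-01 -1.3216e+00]
```

View pics/c14.png

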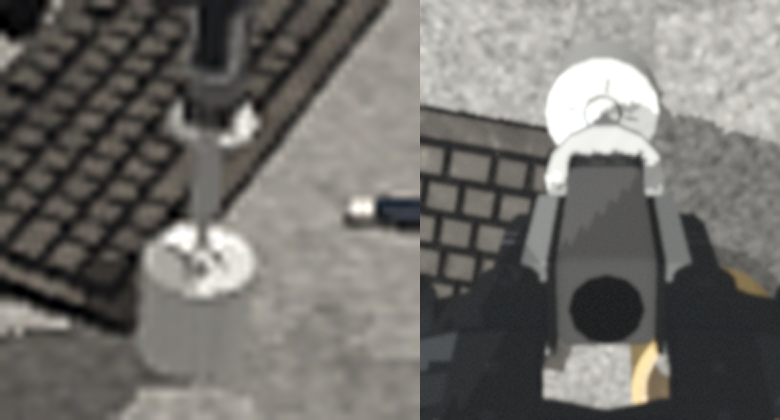

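Emit:
step_arm(series=[[0,0,-0.005,0,0,0],[0,0,-0.009,0,0,0],[0,0,-0.012,0,0,0],[0,0,-0.015,0,0,0],[0,0,-0.0175,0,0,0],[0,0,-0.02,0,0,0],[0,0,-0.0225,0,0,0],[0,0,-0.0225,0,0,0]])

```text
clock: 14.92
position: [468.5, -155.2, 112.2]
ee_rot: [-0.129, 0.992, -0.0, 0.0]
contact_force: [-0.6, 0.1, 1.2]
gripper_width: 21.2
```

```bash
python3 snap.py side s15; python3 snap.py wrist w15;  python3 - <<'E'
import pickle,cv2,numpy as np
r=pickle.load(open("s15.pkl","rb"))
a=r["image"][150:205,290:345,::-1]
r=pickle.load(open("w15.pkl","rb"))
b=r["image"][150:360,90:480,::-1]
a=cv2.resize(a,(420,420),interpolation=cv2.INTER_CUBIC);b=cv2.resize(b,(780,420),interpolation=cv2.INTER_CUBIC)[:,200:560]
cv2.imwrite("pics/c15.png",np.hstack([a,b]))
E
```

```text
clock 14.9667
position [ 468.4536 -155.2262  112.2295]
ee_rot [-1.292e-01  9.916e-01 -1.000e-04  1.000e-04]
contact_force [-0.7595  0.4277  0.9796]
wrist_torque [0.1313 0.218  0.0381]
gripper_width 21.108896673793097
joints [ 9.8000e-03  2.4500e-01 -4.2800e-01  1.0000e-04 -8.9770e-01 -1.3216e+00]
clock 15.0167
position [ 468.4695 -155.2348  112.2662]
ee_rot [-1.292e-01  9.916e-01 -1.000e-04  1.000e-04]
contact_force [-1.58    0.3479  0.8546]
wrist_torque [0.1063 0.1996 0.0467]
gripper_width 21.282859684665382
joints [ 9.8000e-03  2.4500e-01 -4.2790e-01  1.0000e-04 -8.9770e-01 -1.3216e+00]
```

View pics/c15.png

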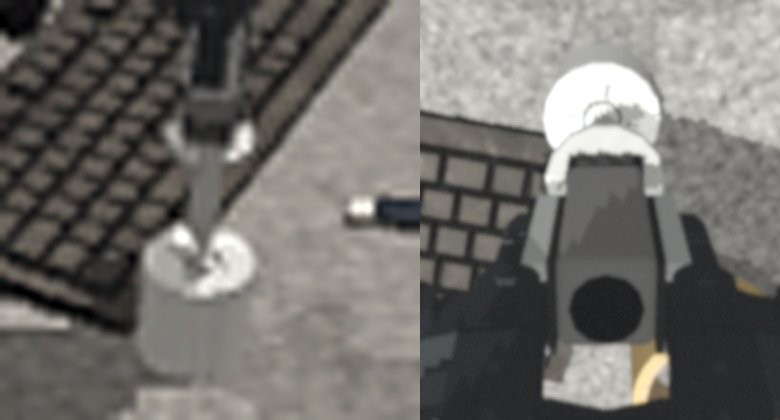

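Emit:
step_arm(series=[[0,0,0,0,0,0],[0,0,0,0,0,0],[0,0,0,0,0,0]])

```text
clock: 15.27
position: [468.4, -155.2, 112.2]
ee_rot: [-0.129, 0.992, -0.0, 0.0]
contact_force: [-0.2, -0.4, 0.8]
gripper_width: 20.9
```

Emit:
step_arm(series=[[0,0,0,0,0,0],[0,0,0,0,0,0],[0,0,0,0,0,0]])

```text
clock: 15.52
position: [468.4, -155.2, 112.1]
ee_rot: [-0.129, 0.992, -0.0, 0.0]
contact_force: [-0.6, 0.4, 0.2]
gripper_width: 21.3
```

Emit:
step_arm(series=[[0,0,0,0,0,0],[0,0,0,0,0,0],[0,0,0,0,0,0]])

```text
clock: 15.77
position: [468.4, -155.2, 112.1]
ee_rot: [-0.129, 0.992, -0.0, 0.0]
contact_force: [-0.2, -0.1, 1.6]
gripper_width: 20.8
```

Emit:
step_arm(series=[[0,0,0,0,0,0],[0,0,0,0,0,0],[0,0,0,0,0,0]])

```text
clock: 16.02
position: [468.4, -155.2, 112.1]
ee_rot: [-0.129, 0.992, 0.0, 0.0]
contact_force: [-0.0, 0.9, 1.3]
gripper_width: 21.1
```

Emit:
step_arm(series=[[0,0,0,0,0,0],[0,0,0.006,0,0,0],[0,0,0.016,0,0,0],[0,0,0.04,0,0,0],[0,0,0.07,0,0,0],[0,0,0.11,0,0,0],[0,0,0.15,0,0,0],[0,0,0.18,0,0,0],[0,0,0.205,0,0,0],[0,0,0.22,0,0,0],[0,0,0.22,0,0,0]])

```text
clock: 16.93
position: [469.1, -155.3, 201.6]
ee_rot: [-0.129, 0.992, -0.0, 0.001]
contact_force: [-0.4, 0.6, -1.3]
gripper_width: 21.4
```

Emit:
step_arm(series=[[0.001,0.02,0,0,0,0],[0.003,0.06,0,0,0,0],[0.006,0.12,0,0,0,0],[0.01,0.19,0,0,0,0],[0.014,0.27,0,0,0,0],[0.018,0.35,0,0,0,0],[0.022,0.43,0,0,0,0],[0.026,0.51,0,0,0,0],[0.03,0.59,0,0,0,0],[0.034,0.67,0,0,0,0],[0.038,0.75,0,0,0,0],[0.042,0.82,0,0,0,0]])

```text
clock: 17.93
position: [484.1, 174.9, 199.0]
ee_rot: [-0.13, 0.992, -0.0, -0.001]
contact_force: [1.2, -0.1, -1.6]
gripper_width: 21.4
```

Emit:
step_arm(series=[[0.003,0.08,0,0,0,0],[0.006,0.15,0,0,0,0],[0.009,0.21,0,0,0,0],[0.011,0.26,0,0,0,0],[0.012,0.29,0,0,0,0],[0.012,0.302,0,0,0,0],[0.012,0.302,0,0,0,0],[0.012,0.302,0,0,0,0],[0.012,0.302,0,0,0,0]])

```text
clock: 18.68
position: [489.8, 292.5, 200.0]
ee_rot: [-0.129, 0.992, -0.0, -0.0]
contact_force: [-0.5, 0.4, -1.3]
gripper_width: 21.3
```

```bash
python3 snap.py side s16; python3 snap.py wrist w16;  python3 - <<'E'
import pickle,cv2,numpy as np
from h import *
r=pickle.load(open("s16.pkl","rb"))
a=r["image"][190:270,190:270,::-1]
w=pickle.load(open("w16.pkl","rb"))
b=w["image"][150:360,90:480,::-1]
a=cv2.resize(a,(420,420),interpolation=cv2.INTER_CUBIC);b=cv2.resize(b,(780,420),interpolation=cv2.INTER_CUBIC)[:,200:560]
cv2.imwrite("pics/c16.png",np.hstack([a,b]))
c=lambda p:((proj(r,p)-[190,190]+.5)*5.25).round(1)
print(c((490,293.6,134)),c((490,293.6,200)),c((490,293.6,80)))
E
```

```text
clock 18.7333
position [489.8892 292.4704 200.2127]
ee_rot [-1.285e-01  9.917e-01 -1.000e-04 -1.000e-04]
contact_force [-0.5023 -0.8084 -0.959 ]
wrist_torque [0.0181 0.0335 0.0186]
gripper_width 20.961700216460738
joints [ 0.8221  0.2891 -0.1214 -0.     -1.1606 -2.1351]
clock 18.7833
position [490.003  292.5776 200.317 ]
ee_rot [-0.1285  0.9917  0.      0.    ]
contact_force [-0.6466 -0.904  -1.1277]
wrist_torque [-0.0051  0.0331  0.0366]
gripper_width 21.309299054014726
joints [ 0.8221  0.2891 -0.1211 -0.     -1.1605 -2.1351]
[196.6 278.1] [185.9 177.2] [204.7 354.1]
```

View pics/c16.png

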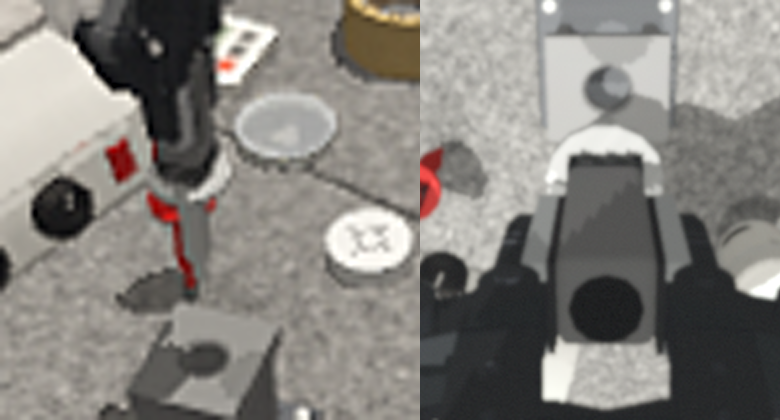

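Emit:
step_arm(series=[[0,0,-0.01,0,0,0],[0,0,-0.03,0,0,0],[0,0,-0.06,0,0,0],[0,0,-0.09,0,0,0],[0,0,-0.115,0,0,0],[0,0,-0.13,0,0,0],[0,0,-0.14,0,0,0],[0,0,-0.15,0,0,0],[0,0,-0.15,0,0,0]])

```text
clock: 19.53
position: [489.8, 293.4, 139.4]
ee_rot: [-0.129, 0.992, -0.0, -0.0]
contact_force: [-0.2, -0.2, -2.2]
gripper_width: 21.5
```

```bash
python3 snap.py side s17;  python3 - <<'E'
import pickle,cv2,numpy as np
r=pickle.load(open("s17.pkl","rb"))
a=r["image"][200:280,190:270,::-1]
cv2.imwrite("pics/c17.png",cv2.resize(a,None,fx=6,fy=6,interpolation=cv2.INTER_CUBIC))
E
```

```text
clock 19.5833
position [490.0301 293.5956 140.0182]
ee_rot [-1.292e-01  9.916e-01 -1.000e-04 -0.000e+00]
contact_force [-0.1277  0.3284 -1.0803]
wrist_torque [ 0.0243 -0.0901  0.0008]
gripper_width 21.02379929767997
joints [ 8.2340e-01  3.4000e-01 -2.0770e-01  1.0000e-04 -1.0232e+00 -2.1351e+00]
```

View pics/c17.png

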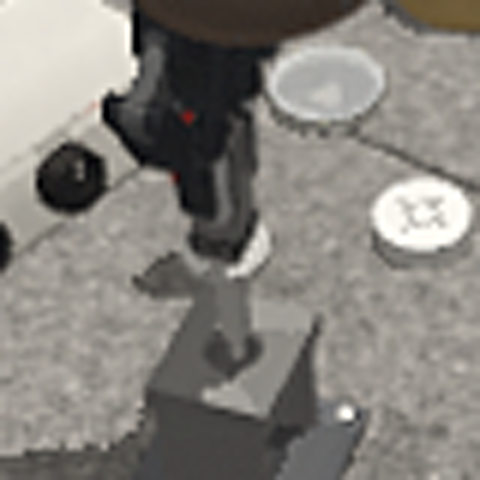

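Emit:
step_arm(series=[[0.002,0.002,-0.01,0,0,0],[0.002,0.002,-0.03,0,0,0],[0.002,0.002,-0.055,0,0,0],[0.002,0.002,-0.08,0,0,0],[0.002,0.002,-0.105,0,0,0],[0.002,0.002,-0.125,0,0,0],[0.002,0.002,-0.138,0,0,0],[0.002,0.002,-0.143,0,0,0],[0.002,0.002,-0.1455,0,0,0],[0.002,0.002,-0.1455,0,0,0],[0.002,0.002,-0.1455,0,0,0]])

```text
clock: 20.5
position: [491.1, 294.7, 82.4]
ee_rot: [-0.129, 0.992, 0.0, 0.0]
contact_force: [-0.7, 0.1, -1.4]
gripper_width: 21.2
```

Emit:
step_arm(series=[[0,0,-0.002,0,0,0],[0,0,-0.003,0,0,0],[0,0,-0.003,0,0,0],[0,0,-0.003,0,0,0]])

```text
clock: 20.83
position: [490.8, 294.4, 80.9]
ee_rot: [-0.129, 0.992, 0.0, 0.0]
contact_force: [0.2, -0.2, -1.4]
gripper_width: 21.2
```

```bash
python3 snap.py side s18; python3 snap.py wrist w18;  python3 - <<'E'
import pickle,cv2,numpy as np
r=pickle.load(open("s18.pkl","rb"))
a=r["image"][200:280,190:270,::-1]
w=pickle.load(open("w18.pkl","rb"))
b=w["image"][150:360,90:480,::-1]
a=cv2.resize(a,(420,420),interpolation=cv2.INTER_CUBIC);b=cv2.resize(b,(780,420),interpolation=cv2.INTER_CUBIC)[:,200:560]
cv2.imwrite("pics/c18.png",np.hstack([a,b]))
E
```

```text
clock 20.8833
position [490.8365 294.4467  80.8663]
ee_rot [-1.292e-01  9.916e-01  1.000e-04  1.000e-04]
contact_force [-0.9366  0.2322 -1.3591]
wrist_torque [ 0.0411  0.0423 -0.0168]
gripper_width 21.355197806144066
joints [ 8.2330e-01  4.0380e-01 -2.7770e-01  1.0000e-04 -8.8900e-01 -2.1351e+00]
clock 20.9333
position [490.8232 294.4412  80.8243]
ee_rot [-1.291e-01  9.916e-01  1.000e-04  1.000e-04]
contact_force [-0.6716 -0.0178 -1.578 ]
wrist_torque [-0.0017 -0.0216  0.0268]
gripper_width 21.235905324124925
joints [ 0.8233  0.4038 -0.2778  0.     -0.8889 -2.1351]
```

View pics/c18.png

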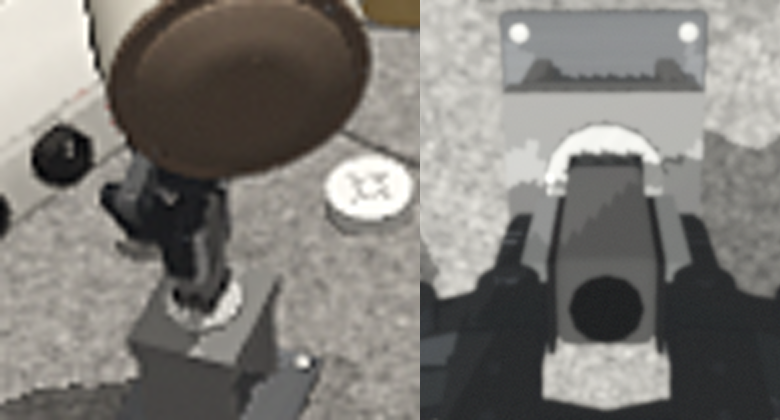

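Emit:
step_arm(series=[[0,0,-0.001,0,0,0],[0,0,-0.0015,0,0,0],[0,0,-0.002,0,0,0],[0,0,-0.002,0,0,0]])

```text
clock: 21.27
position: [490.8, 294.4, 79.9]
ee_rot: [-0.129, 0.992, -0.0, -0.0]
contact_force: [0.2, -0.7, -1.6]
gripper_width: 21.2
```

Emit:
step_arm(series=[[0,0,-0.0005,0,0,0],[0,0,-0.001,0,0,0],[0,0,-0.001,0,0,0]])

```text
clock: 21.52
position: [490.8, 294.4, 79.9]
ee_rot: [-0.129, 0.992, -0.0, 0.0]
contact_force: [-1.2, -0.8, 1.9]
gripper_width: 21.3
```

Emit:
step_arm(series=[[0,0,0,0,0,0],[0,0,0,0,0,0],[0,0,0,0,0,0],[0,0,0,0,0,0],[0,0,0,0,0,0]], jaw=0.1)

```text
clock: 21.93
position: [490.9, 294.5, 79.5]
ee_rot: [-0.129, 0.992, 0.0, 0.0]
contact_force: [0.8, 0.2, 0.3]
gripper_width: 46.5
```

```bash
python3 snap.py side s19; python3 snap.py wrist w19;  python3 - <<'E'
import pickle,cv2,numpy as np
r=pickle.load(open("s19.pkl","rb"))
a=r["image"][200:280,190:270,::-1]
w=pickle.load(open("w19.pkl","rb"))
b=w["image"][150:360,90:480,::-1]
a=cv2.resize(a,(420,420),interpolation=cv2.INTER_CUBIC);b=cv2.resize(b,(780,420),interpolation=cv2.INTER_CUBIC)[:,200:560]
cv2.imwrite("pics/c19.png",np.hstack([a,b]))
E
```

```text
clock 21.9833
position [490.8386 294.4426  79.5048]
ee_rot [-1.292e-01  9.916e-01  0.000e+00  1.000e-04]
contact_force [-0.1438 -0.4358  0.0063]
wrist_torque [-0.0051 -0.023   0.0497]
gripper_width 47.16539552780296
joints [ 8.233e-01  4.054e-01 -2.791e-01  1.000e-04 -8.862e-01 -2.135e+00]
clock 22.0333
position [490.836  294.4165  79.5082]
ee_rot [-0.1291  0.9916  0.      0.    ]
contact_force [-0.8531  0.3111  0.7325]
wrist_torque [-0.001  -0.0503  0.0216]
gripper_width 47.02671296361487
joints [ 0.8233  0.4054 -0.2791  0.     -0.8862 -2.1351]
```

View pics/c19.png

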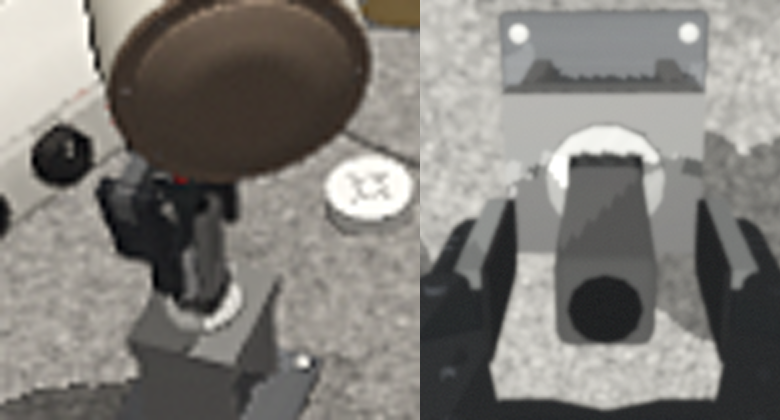

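Released, with the probe standing free on its collar. I'll retreat straight up.

Emit:
step_arm(series=[[0,0,0.01,0,0,0],[0,0,0.04,0,0,0],[0,0,0.08,0,0,0],[0,0,0.13,0,0,0],[0,0,0.19,0,0,0],[0,0,0.25,0,0,0],[0,0,0.31,0,0,0],[0,0,0.36,0,0,0],[0,0,0.4,0,0,0],[0,0,0.42,0,0,0],[0,0,0.42,0,0,0],[0,0,0.42,0,0,0]])

```text
clock: 23.03
position: [490.4, 294.3, 247.1]
ee_rot: [-0.129, 0.992, 0.0, -0.0]
contact_force: [0.1, -0.3, -1.0]
gripper_width: 46.8
```

Emit:
step_arm(series=[[0,-0.05,0,0,0,0],[0,-0.12,0,0,0,0],[0,-0.2,0,0,0,0],[0,-0.28,0,0,0,0],[0,-0.36,0,0,0,0],[0,-0.42,0,0,0,0],[0,-0.45,0,0,0,0],[0,-0.45,0,0,0,0],[0,-0.45,0,0,0,0]])

```text
clock: 23.78
position: [490.6, 114.1, 246.6]
ee_rot: [-0.129, 0.992, -0.0, -0.001]
contact_force: [1.1, 1.5, -0.4]
gripper_width: 46.7
```

```bash
python3 snap.py side s20; python3 snap.py top t20; python3 - <<'E'
import pickle,cv2,numpy as np
from h import *
r=pickle.load(open("s20.pkl","rb"))
t=pickle.load(open("t20.pkl","rb"))
a=r["image"][170:310,200:340,::-1];b=t["image"][150:270,160:400,::-1]
cv2.imwrite("pics/c20.png",np.hstack([cv2.resize(a,(350,350),interpolation=cv2.INTER_CUBIC),cv2.resize(b,(440,350),interpolation=cv2.INTER_CUBIC)]))
d=pickle.load(open("d0.pkl","rb"))
for n,x,seeds in (("top",t,[(262,213,15),(295,227,30),(373,229,50)]),("side",r,[(260,236,15),(285,220,30),(316,184,50)])):
  for im in(d[n],x):
    m=(im["image"].min(2)>190).astype(np.uint8); m=cv2.morphologyEx(m,cv2.MORPH_CLOSE,np.ones((5,5)))
    k,l,st,c=cv2.connectedComponentsWithStats(m)
    print(n,[ (c[l[v,u]].round(1),st[l[v,u],4]) for u,v,z in seeds])
E
```

```text
clock 23.8333
position [490.7031 114.7456 246.7521]
ee_rot [-1.291e-01  9.916e-01 -1.000e-04 -6.000e-04]
contact_force [-0.0899 -0.3669  0.1798]
wrist_torque [-0.0274  0.0056 -0.0389]
gripper_width 46.91590948429332
joints [ 5.5220e-01  1.4260e-01 -1.9440e-01 -3.0000e-04 -1.2349e+00 -1.8640e+00]
clock 23.8833
position [490.7618 115.1127 246.8809]
ee_rot [-1.295e-01  9.916e-01 -1.000e-04 -5.000e-04]
contact_force [ 0.0192 -0.17   -0.2053]
wrist_torque [-0.0072  0.0237  0.0312]
gripper_width 46.79918647120108
joints [ 5.5280e-01  1.4260e-01 -1.9400e-01 -3.0000e-04 -1.2350e+00 -1.8639e+00]
top [(array([261.7, 213.1]), np.int32(286)), (array([294.2, 226.3]), np.int32(297)), (array([372.7, 228.3]), np.int32(308))]
top [(array([281.3, 209.5]), np.int32(204784)), (array([294.2, 226.4]), np.int32(294)), (array([372.8, 228.4]), np.int32(301))]
side [(array([259.8, 235.3]), np.int32(148)), (array([284.3, 219.9]), np.int32(137)), (array([315.5, 183.5]), np.int32(97))]
side [(array([259.9, 235.2]), np.int32(148)), (array([284.3, 219.9]), np.int32(137)), (array([315.5, 183.5]), np.int32(98))]
```

View pics/c20.png

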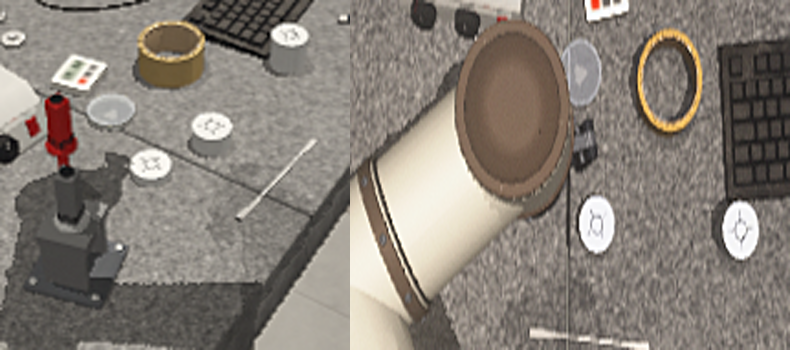

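View pics/s20.png

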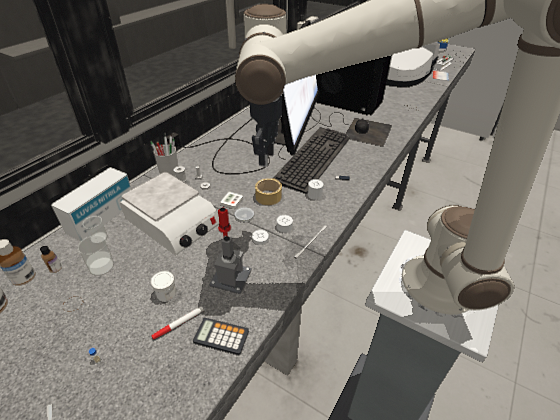

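Emit:
step_arm(series=[[0,0,0,0,0,0],[0,0,0,0,0,0],[0,0,0,0,0,0],[0,0,0,0,0,0]])

```text
clock: 24.22
position: [490.8, 114.9, 247.4]
ee_rot: [-0.13, 0.992, -0.0, -0.0]
contact_force: [-0.2, -0.1, 0.3]
gripper_width: 46.7
```

```bash
python3 -c "
from bench import arm
print(arm.job_done())"
```

```text
the job is handed in; nothing more can be done
None
```

The job is handed in at 24.2 s. I took the grey probe from its stand and rested its tip inside the ring on the lowest block for about 1.3 s, then on the tallest for about 1.2 s, with about 2 N of contact each time. I then put the probe back in its stand and moved the arm clear.

**Last checks:**
- The probe stands upright in its stand. Its weight came off the wrist as the collar reached the stand.
- In the side view, none of the three block tops moved by more than 0.1 pixel. In the top view the arm hid the lowest block.
- The other things looked unmoved by eye. I did not measure them.
- The robot is touching nothing.

**What disagreed:**
- In the pictures the fingertips stood about 30–35 mm higher than the reported TCP height. I set the grip height from the pictures instead, watching the force on the way down.
- The cameras differed by 2–3 mm. The tip's place in each ring was judged from both the side and wrist views, and it looked to be within about 2 mm of centre.

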